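Set up the board-cleaning station

ROBOT

A 6-joint arm with a two-finger parallel gripper is mounted at the origin on the work surface. World frame = base frame: x ahead of the robot, y to its left, z up, the work surface at z = 0. Lengths are in m, angles in rad, forces in N, time in s.
With the tool pointing down it reaches from about 0.425 to 0.95 m from the base axis. Payload 3.5 kg.
Tool frame: the origin (TCP) lies between the finger pads; the fingertips stand 14 mm ahead of it and the grasp point (between the pads) lies 5 mm behind it; z points along the fingers, y is the line along which they close (so a half turn about z gives the same grasp; the last joint's range is limited). The gripper opens to 85 mm and grips with 20 to 120 N. Pads are 22 mm wide; open, the fingers measure 114 mm over their backs; the gripper's body (76 mm by 85 mm) begins 54 mm behind the grasp point. The pads swing forward as they close: fully open they stand 13 mm farther back than shut.
Start: joints at [0.955, 0.286, 1.577, -0, 1.279, -0.15], TCP at [0.303, 0.603, 0.245] pointing down, gripper open.
Joint ranges: [-2.77, 2.77], [-0.9, 2.22], [0.21, 2.48], [-1.53, 4.67], [0.24, 2.81], [-2.84, 2.84]. Speed limits (rad/s): [2.79, 2.79, 3.14, 3.14, 3.14, 3.14].

INTERFACE

Orientations are given as a unit quaternion [x, y, z, w].
In Python, from plant import * gives the robot as it stands.
- The arm moves only by the tool step_arm, never from a script. Its argument "commands" is a list of rows, each an object of numbers: "gripper": the gripper's target within -1 to 1 (shut at 1, half-way at 0, fully open at -1); "x", "y", "z": the shift along the tool's x, y, z in mm; "spin": the turn about the tool's z in degrees. A call has exactly 10 rows; each row shifts and turns the commanded pose from where the row before left it, along the tool's axes as they then stand; what a row does not reach is not made up. A row lasts 1/10 s, in which the tool goes at most 50 mm and 8.59 degrees, less where a joint would pass 70% of its speed; a pose out of reach is approached as far as the arm can. A call with a gripper value outside its range is refused whole. The fingers move at their own pace and stop on an object; "force" is the grip in N (left out, the last holds). Time passes only in rows, so rows that do not move let the fingers close, or fill a call up. It gives the time, the measured TCP pose, the force, the opening and the grip force at its end, in the units of the state.
- get_state(): the state, without advancing time (a new reading comes with each control period).
- read_camera(name): name is "scene" or "top" or "wrist"; returns a dict with "color" (400x640x3 uint8, red, green, blue), "z_map" (400x640 float32, m along the optical axis (not along the pixel's ray), 0 where there is no reading), "fx", "fy", "cx", "cy" (pixels), "eye" and "attitude" of the camera in the world; the wrist camera has in their place "mount" (4x4, takes a point from camera to tool coordinates, whose origin is the TCP and whose axes are the flange's). Camera axes: x right, y up, looking along -z (the intrinsics and any distortion apply to the point x, -y, -z); pixel columns grow to the right and rows downward; lengths in m; the calibration is good to about 2 mm. The wrist camera is an equidistant fisheye: a pixel r from the principal point sees the ray r / f radians off the axis. A picture is of the moment at which its call begins: read the wrist's pose just before it.
- sign_off(): hands the job in; it is judged then, once.
The state is a dict: "time": time; "qpos": joint angles; "dq": joint speeds; "joint_efforts": joint torques, N m; "eef_pos": TCP position; "tcp_rot": TCP orientation; "contact_force": force on the tool from outside, world axes, zero at the start; "wrist_torque": the same for the moment, N m; "opening": opening from 0.0 (shut) to 1.0 (fully open); "finger_force": force on a finger pad.
Only numpy, scipy, OpenCV 4.12 (cv2) and the standard library are available. Lean on these libraries where they do the work, as an engineer would, in place of code of your own. Each camera call takes 0.05 s, during which the arm holds its last target. There are 200 camera calls.

TASK

Get the cleaning station ready: stand every tipped-over bottle upright in the steel bottle lane with the others, which stay standing there too, and move every tracker board out of the black slotted rack into a sprung clip of the aluminium cleaning stand, one board per clip, upright with its bare edge pushed fully home between the jaws. Only when all of that is done, since the solvent dries off quickly, press the dish of the push-down dispenser fully down to its stop and let it come back up, leaving the loupe, the swab pot and the brush where they are.

Things in the scene. Friction and masses are not known exactly. Their poses are not given: they have to be found in the camera images.
- board1_mid (a point): Tracker circuit board, 48 mm wide (x) and 70 mm tall (z, up), 45 g: a 2.4 mm thick green board with a grey flat cell on one face and a metal shield can on the other. That thick part is 40 mm wide, 11.6 mm thick (y, the board's normal) and reaches from 24 to 68 mm above the lower edge; below it the board is bare. This point: centre of the thick part, 46 mm above the lower edge. May be absent.
- board2_mid (a point): Tracker circuit board like board1; point and axes as there. May be absent.
- board3_mid (a point): Tracker circuit board like board1; point and axes as there. May be absent.
- board4_mid (a point): Tracker circuit board like board1; point and axes as there. May be absent.
- stand: Cleaning stand: aluminium base 76 mm (x) by 270 mm (y), 10 mm high, fixed to the table, with four sprung edge clips in a row, 58 mm apart along y, clip1 at the -y end. Any board may go in any clip, either way round. Origin: middle of its underside.
- clip1 (a point): Edge clip: two steel jaws, 36 mm long (x), meeting at y = 0, each sprung outwards up to 6 mm (7 N each on a board; pressing one in takes about 15 N). Faces upright for the lowest 9 mm, then flared lips to a 10 mm wide mouth, rim 19 mm above the clip's floor. A board enters from above, plane along x, until it stands on the floor. This point: middle of that floor, 10 mm above the table; z up.
- clip2 (a point): Sprung edge clip like clip1; point and axes as there.
- clip3 (a point): Sprung edge clip like clip1; point and axes as there.
- clip4 (a point): Sprung edge clip like clip1; point and axes as there.
- rack: Black slotted plastic rack, 70 mm (x) by 270 mm (y), 22 mm high, fixed to the table; four slots across it, 58 mm apart along y, each 4 mm wide and 16 mm deep (floor 6 mm above the table, open at both ends). The boards start in these, one to a slot, loosely upright (leaning up to 0.1 rad), planes along x. Origin: middle of its underside.
- lane_mid (a point): Bottle lane: a fixed steel tray 410 mm long (along its y) and 46 mm wide (x) inside, floor 3 mm above the table, with a low lip all round, 3 mm thick, 8 mm above the table. This point: middle of the lane on its floor; z up.
- tipped1_mid (a point): Amber bottle, 74 mm tall, 60 g: body 34 mm diameter, 43 mm tall, a shoulder, then a black cap of 22 mm diameter from 50 to 74 mm above the foot. This point: on its axis, 37 mm above the foot; z runs from foot to cap. Starts lying along the lane, cap towards the lane's middle, foot towards its -y end with some 40 mm of free lane beyond. May be absent.
- tipped2_mid (a point): Bottle like tipped1, lying along the lane with its cap towards the lane's middle and its foot towards the +y end, some 40 mm of free lane beyond its foot. May be absent.
- stood1_mid (a point): Bottle like tipped1, standing upright near the lane's -y end; point and axis as there.
- stood2_mid (a point): Bottle like tipped1, standing upright near the lane's +y end; point and axis as there.
- dispenser: Push-down solvent dispenser, loose on the table: squat white round bottle 84 mm diameter, about 0.4 kg, 80 mm high to the top of its grey collar, with a steel dish on a stem on top. Origin: middle of its underside, z up.
- pump_top (a point): Middle of the top of the dispenser's flat steel dish, 42 mm diameter, 98 mm above the table when up.
- pump (a joint): How far the dish is pressed down, m: 0 up, 0.010 at its stop. Sprung: about 2.5 N to start, 7 N at the stop; it comes up again when let go.
- loupe: Black loupe, 44 mm diameter, 40 mm tall, standing on the table; leave it. Origin: middle of its underside.
- swabs: Clear pot of swabs, 52 mm diameter, 78 mm tall with the swabs; leave it. Origin: middle of its underside.
- brush: Small black brush, 160 mm long, lying on the table; leave it. Its x runs along it.
Mind the look-alikes: they are no part of the job. Leave any orange or red look-alike of the part that bears board3_mid alone. What is shaped like the part that bears board2_mid but brown is not meant.

How it is judged:
By the outcome, as a careful person would: the job done as asked, in the order asked, and still so for the second after the job is handed in, with the robot touching nothing.
Of board1, board2, board3, board4 only 3 to 4 are there at a start; the rules pass over those that are not, and their reading is None.
Of tipped1, tipped2 only 1 to 2 are there at a start; the rules pass over those that are not, and their reading is None.
At some moment in a run one of dispenser may be knocked a few centimetres aside while the robot is not near it.
Once in a run the grip may slacken for a moment while it holds something.
It also fails if it takes over 210 s, if anything falls off the work surface, if the arm or the gripper's body presses on something with over 40 N, if the wrist force passes 120 N, or if a joint passes its speed limit or range.

## Working session

There is one attempt and no reset: what is moved stays moved. The work goes in short steps, Python scripts to look and compute and a tool call to move; the robot and the scene stay as the last step left them, time stands still between calls to the robot, and variables do not carry over. Pictures are saved under pics/ and viewed, at most 14 in all, crops included, and the job is handed in when it is done.

Besides the shell and the picture viewer there is one more tool, called after "Request:" in YAML: its name, and indented under it one key for each argument. step_arm: Moves the arm, as the interface text tells. Its arguments: {"type":"object","properties":{"commands":{"type":"array"},"force":{"type":"number"}},"required":["commands"]}

```bash
ls; mkdir -p pics
python3 - <<'E'
from plant import *
import cv2,numpy as np
print(get_state())
for n in("scene","top"):
    d=read_camera(n); cv2.imwrite(f"pics/{n}0.png",d["color"][:,:,::-1]); np.savez(f"{n}0.npz",**d)
    print(n,d["fx"],d["fy"],d["cx"],d["cy"],d["eye"],d["attitude"],[k for k in d])
E
```

```text
pics
{'time': 0.0, 'qpos': array([ 9.55039091e-01,  2.87194991e-01,  1.57818861e+00, -3.23621910e-05,
        1.27857517e+00, -1.50010711e-01]), 'dq': array([-0.00039986,  0.00069797, -0.0001632 , -0.00042499, -0.00034382,
       -0.00278388]), 'joint_efforts': array([-1.50781369e-03, -4.06004190e+01, -2.92617667e+01, -2.91580191e-04,
        6.00867206e-03, -6.51954863e-06]), 'eef_pos': array([0.30275756, 0.60259462, 0.24392129]), 'tcp_rot': array([ 2.30769463e-01,  9.73007737e-01, -1.10318370e-03, -4.27620245e-04]), 'contact_force': array([ 0.13405449, -0.0099958 , -0.00669768]), 'wrist_torque': array([ 0.00033279, -0.02076192, -0.01938855]), 'finger_force': 0.0, 'opening': 1.0012041914861003}
scene 469.1907529724883 469.1907529724883 322.8479158778325 204.94236216286382 [1.45883804 0.31802168 0.74960121] [0.26932544 0.383406   0.71215694 0.52277734] ['color', 'z_map', 'fx', 'fy', 'cx', 'cy', 'eye', 'attitude']
top 369.8555375535331 369.8555375535331 316.93281519608814 196.94375775652819 [0.37601458 0.02204691 1.15321862] [-0.05784642  0.05058652  0.70590758 -0.70412306] ['color', 'z_map', 'fx', 'fy', 'cx', 'cy', 'eye', 'attitude']
```

View pics/top0.png

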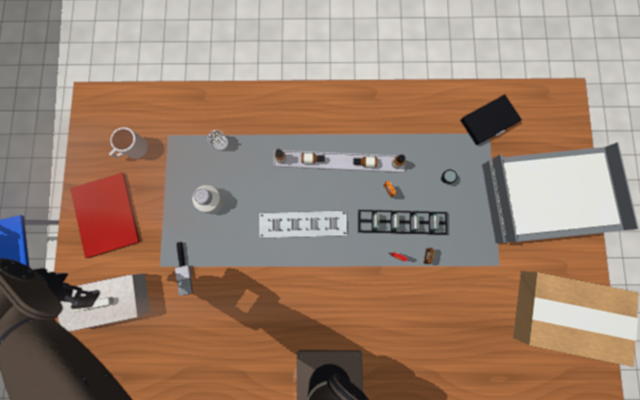

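View pics/scene0.png

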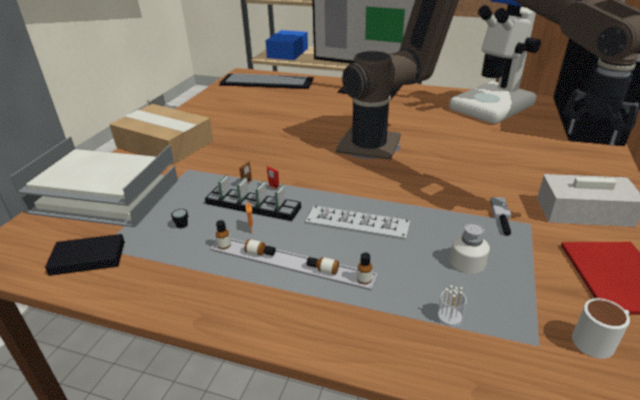

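```bash
cat > h.py <<'E'
import numpy as np,cv2
from scipy.spatial.transform import Rotation as R
from plant import *
def cloud(d):
    "world points per pixel from z_map (pinhole)"
    h,w=d["z_map"].shape; v,u=np.mgrid[:h,:w]; z=d["z_map"]
    p=np.stack([(u-d["cx"])/d["fx"]*z,-(v-d["cy"])/d["fy"]*z,-z],-1)
    return p@R.from_quat(d["attitude"]).as_matrix().T+d["eye"]
def ray(d,u,v,h):
    "pixel ray onto plane z=h"
    r=R.from_quat(d["attitude"]).apply([(u-d["cx"])/d["fx"],-(v-d["cy"])/d["fy"],-1]); e=np.array(d["eye"])
    return e+r*(h-e[2])/r[2]
def wrist():
    s=get_state(); d=read_camera("wrist"); c,z=d["color"],d["z_map"]
    v,u=np.mgrid[:400,:640]; x=(u-d["cx"])/d["fx"]; y=(v-d["cy"])/d["fy"]; r=np.hypot(x,y)+1e-9
    k=np.tan(np.minimum(r,1.5))/r
    p=np.stack([x*k*z,-y*k*z,-z],-1)
    p=np.where((r<1.4)[...,None],p,0)
    M=np.array(d["mount"]); p=p@M[:3,:3].T+M[:3,3]
    p=R.from_quat(s["tcp_rot"]).apply(p.reshape(-1,3)).reshape(400,640,3)+s["eef_pos"]
    p[z<=0]=np.nan
    return c,p,s,d
def save(n,c,k=1):
    cv2.imwrite(f"pics/{n}.png",cv2.resize(c[:,:,::-1],None,fx=k,fy=k,interpolation=cv2.INTER_CUBIC))
E
python3 - <<'E'
from h import *
T=dict(np.load("top0.npz"));S=dict(np.load("scene0.npz"))
P=cloud(T);Q=cloud(S)
hsv=lambda c:cv2.cvtColor(c,cv2.COLOR_RGB2HSV)
def blobs(name,d,P,m,amin=8):
    n,l,st,c=cv2.connectedComponentsWithStats(m.astype(np.uint8))
    for i in range(1,n):
        if st[i,4]>=amin:
            p=P[l==i]; print(name,c[i].round(),st[i,4],np.median(p,0).round(3),'z95',np.percentile(p[:,2],95).round(3),'ext',(np.percentile(p,95,0)-np.percentile(p,5,0)).round(3))
for nm,d,P in(("top",T,P),("scene",S,Q)):
    H=hsv(d["color"]);work=(P[...,0]>.3)&(P[...,0]<.8)&(abs(P[...,1])<.6)&(P[...,2]>-.02)&(P[...,2]<.15)
    print("table z",np.median(P[work][:,2]))
    blobs(nm+" green",d,P,work&(H[...,0]>40)&(H[...,0]<85)&(H[...,1]>80))
    blobs(nm+" raised>25",d,P,work&(P[...,2]>.028),6)
    blobs(nm+" raised>5",d,P,work&(P[...,2]>.006),150)
a=T["color"][140:270,160:480]; b=S["color"][150:300,160:480]
save("crop0",np.vstack([a,b]),2.1)
E
```

```text
table z 0.002134022535232649
top raised>25 [488. 126.] 715 [ 0.776 -0.499  0.032] z95 0.035 ext [0.06  0.13  0.007]
top raised>25 [135. 142.] 268 [0.714 0.589 0.071] z95 0.088 ext [0.051 0.016 0.055]
top raised>25 [216. 138.] 178 [0.733 0.346 0.051] z95 0.078 ext [0.048 0.048 0.047]
top raised>25 [279. 155.] 114 [0.675 0.148 0.051] z95 0.081 ext [0.024 0.027 0.045]
top raised>25 [310. 156.] 176 [0.677 0.055 0.035] z95 0.039 ext [0.026 0.063 0.01 ]
top raised>25 [398. 160.] 123 [ 0.657 -0.214  0.054] z95 0.081 ext [0.023 0.025 0.048]
top raised>25 [514. 197.] 3652 [ 0.541 -0.537  0.09 ] z95 0.121 ext [0.223 0.102 0.08 ]
top raised>25 [366. 160.] 183 [ 0.664 -0.122  0.035] z95 0.041 ext [0.028 0.067 0.012]
top raised>25 [448. 176.] 175 [ 0.612 -0.369  0.041] z95 0.045 ext [0.035 0.037 0.013]
top raised>25 [389. 188.] 104 [ 0.573 -0.182  0.067] z95 0.072 ext [0.037 0.021 0.038]
top raised>25 [206. 198.] 646 [0.54  0.36  0.062] z95 0.101 ext [0.067 0.063 0.059]
top raised>25 [375. 220.] 93 [ 0.474 -0.137  0.074] z95 0.079 ext [0.038 0.012 0.043]
top raised>25 [394. 220.] 91 [ 0.474 -0.19
[... 3858 characters left out ...]
 0.037 0.07 ]
scene raised>5 [359. 221.] 1841 [0.477 0.086 0.012] z95 0.026 ext [0.07  0.242 0.018]
scene raised>5 [502. 217.] 346 [0.343 0.448 0.02 ] z95 0.024 ext [0.104 0.039 0.014]
scene raised>5 [180. 217.] 258 [ 0.62  -0.366  0.038] z95 0.043 ext [0.035 0.034 0.032]
scene raised>5 [295. 257.] 2055 [0.678 0.011 0.028] z95 0.074 ext [0.047 0.381 0.068]
scene raised>5 [469. 249.] 1442 [0.567 0.369 0.057] z95 0.1 ext [0.051 0.068 0.088]
scene raised>5 [ 99. 244.] 900 [ 0.775 -0.491  0.031] z95 0.033 ext [0.064 0.138 0.017]
scene raised>5 [451. 306.] 853 [0.745 0.346 0.04 ] z95 0.076 ext [0.049 0.044 0.066]
scene raised>5 [585. 325.] 748 [0.737 0.59  0.059] z95 0.088 ext [0.044 0.017 0.075]
```

View pics/crop0.png

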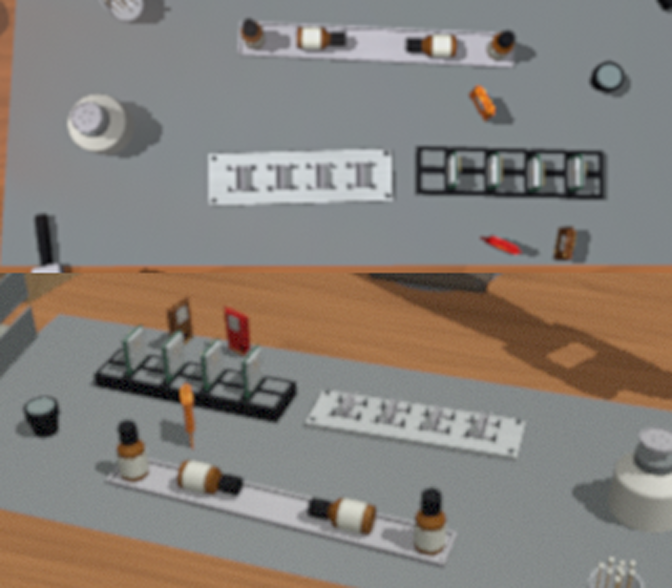

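Candidates: green boards in rack slots at top pixels (375,220), (394,220), (414,222), (434,221). All four are there, at y ≈ -0.137 to -0.308. The look-alikes are orange (389,188), red (398,256) and brown (429,255), all outside the rack, so I leave those. The tipped bottles are at (310,156) and (366,160), and the standing ones at (279,155) and (398,160). The crop confirms all of this. Next I move above the lane and refine with the wrist camera.

Request:
step_arm:
  commands:
    - {"spin":7.5,"z":-5}
    - {"spin":7.5,"z":-5}
    - {"spin":7.5,"z":-5}
    - {"spin":7.5,"z":-5}
    - {"spin":7.5,"z":-5}
    - {"spin":7.5,"z":-5}
    - {"spin":7.5,"z":-5}
    - {"spin":7.5,"z":-5}
    - {"spin":6.5,"z":-5}
    - {"z":-5}
  force: 20

```text
invalid input
```

Request:
step_arm:
  commands:
    - {"x":-27,"y":17}
    - {"x":-27,"y":17}
    - {"x":-27,"y":17}
    - {"x":-27,"y":17}
    - {"x":-27,"y":17}
    - {"x":-27,"y":17}
    - {"x":-27,"y":17}
    - {"x":-27,"y":17}
    - {"x":-27,"y":17}
    - {"x":-27,"y":17}

```text
invalid input
```

Request:
step_arm:
  commands:
    - {"x":-27,"y":17}
    - {"x":-27,"y":17}
    - {"x":-27,"y":17}
    - {"x":-27,"y":17}
    - {"x":-27,"y":17}
    - {"x":-27,"y":17}
    - {"x":-27,"y":17}
    - {"x":-27,"y":17}
    - {"x":-27,"y":17}
    - {}

```text
invalid input
```

Run:
```python
from h import *
c,p,s,d=wrist(); save("w1",c); np.savez("w1.npz",c=c,p=p)
print(s["eef_pos"],s["tcp_rot"],s["contact_force"],np.array(d["mount"]).round(3),d["fx"],d["cx"],d["cy"])
```

```text
[0.30281091 0.60263557 0.24407975] [ 2.30781807e-01  9.73004937e-01 -9.97045949e-04 -3.95786395e-04] [-0.01680284 -0.33216665  0.72713495] [[-0.     0.955  0.295  0.075]
 [ 1.     0.    -0.001  0.001]
 [-0.001  0.295 -0.955 -0.128]
 [ 0.     0.     0.     1.   ]] 309.70691628693146 314.4370302214591 202.52021193056314
```

View pics/w1.png

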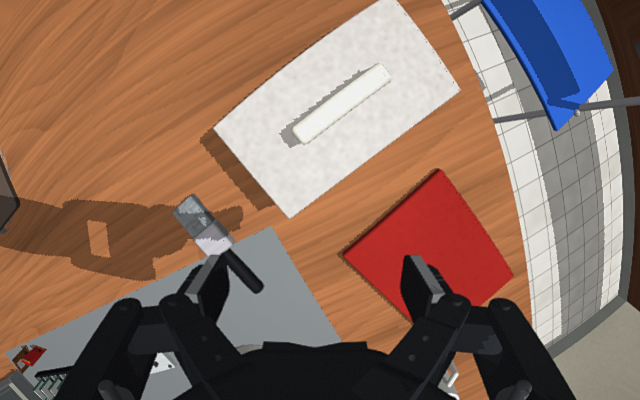

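The picture shows only the left of the table, because the moves were refused. I'll send full rows this time.

Request:
step_arm:
  commands:
    - {"gripper":-1,"x":0,"y":0,"z":-5,"spin":7.5}
    - {"gripper":-1,"x":0,"y":0,"z":-5,"spin":7.5}
    - {"gripper":-1,"x":0,"y":0,"z":-5,"spin":7.5}
    - {"gripper":-1,"x":0,"y":0,"z":-5,"spin":7.5}
    - {"gripper":-1,"x":0,"y":0,"z":-5,"spin":7.5}
    - {"gripper":-1,"x":0,"y":0,"z":-5,"spin":7.5}
    - {"gripper":-1,"x":0,"y":0,"z":-5,"spin":7.5}
    - {"gripper":-1,"x":0,"y":0,"z":-5,"spin":7.5}
    - {"gripper":-1,"x":0,"y":0,"z":-5,"spin":6.5}
    - {"gripper":-1,"x":0,"y":0,"z":-5,"spin":0}
  force: 20

```text
time: 1.15
eef_pos: [0.303, 0.6029, 0.295]
tcp_rot: [0.726, 0.687, -0.0, 0.0]
contact_force: [-0.3, 0.1, 0.4]
opening: 1.0
finger_force: 0.0
```

Request:
step_arm:
  commands:
    - {"gripper":-1,"x":-27,"y":17,"z":0,"spin":0}
    - {"gripper":-1,"x":-27,"y":17,"z":0,"spin":0}
    - {"gripper":-1,"x":-27,"y":17,"z":0,"spin":0}
    - {"gripper":-1,"x":-27,"y":17,"z":0,"spin":0}
    - {"gripper":-1,"x":-27,"y":17,"z":0,"spin":0}
    - {"gripper":-1,"x":-27,"y":17,"z":0,"spin":0}
    - {"gripper":-1,"x":-27,"y":17,"z":0,"spin":0}
    - {"gripper":-1,"x":-27,"y":17,"z":0,"spin":0}
    - {"gripper":-1,"x":-27,"y":17,"z":0,"spin":0}
    - {"gripper":-1,"x":-27,"y":17,"z":0,"spin":0}

```text
time: 2.15
eef_pos: [0.4582, 0.3228, 0.2953]
tcp_rot: [0.725, 0.688, -0.0, -0.0]
contact_force: [0.1, 0.0, -0.1]
opening: 0.996
finger_force: 0.0
```

Request:
step_arm:
  commands:
    - {"gripper":-1,"x":-27,"y":17,"z":0,"spin":0}
    - {"gripper":-1,"x":-27,"y":17,"z":0,"spin":0}
    - {"gripper":-1,"x":-27,"y":17,"z":0,"spin":0}
    - {"gripper":-1,"x":-27,"y":17,"z":0,"spin":0}
    - {"gripper":-1,"x":-27,"y":17,"z":0,"spin":0}
    - {"gripper":-1,"x":-27,"y":17,"z":0,"spin":0}
    - {"gripper":-1,"x":-27,"y":17,"z":0,"spin":0}
    - {"gripper":-1,"x":-27,"y":17,"z":0,"spin":0}
    - {"gripper":-1,"x":-27,"y":17,"z":0,"spin":0}
    - {"gripper":-1,"x":0,"y":0,"z":0,"spin":0}

```text
time: 3.15
eef_pos: [0.5983, 0.0697, 0.295]
tcp_rot: [0.727, 0.687, -0.0, 0.0]
contact_force: [-0.1, -0.2, -0.3]
opening: 1.0
finger_force: 0.0
```

Run:
```python
from h import *
c,p,s,d=wrist(); save("w2",c); np.savez("w2.npz",c=c,p=p)
print(s["time"],s["eef_pos"],s["tcp_rot"],s["contact_force"],s["qpos"])
```

```text
3.15 [0.59832358 0.06974848 0.29495207] [ 7.27019740e-01  6.86616344e-01 -3.91772814e-04  3.72930817e-04] [-0.05941396 -0.22791851 -0.3109287 ] [-5.18189103e-02  9.34275788e-02  1.70834838e+00 -1.11129417e-03
  1.33981833e+00  5.58231359e-03]
```

View pics/w2.png

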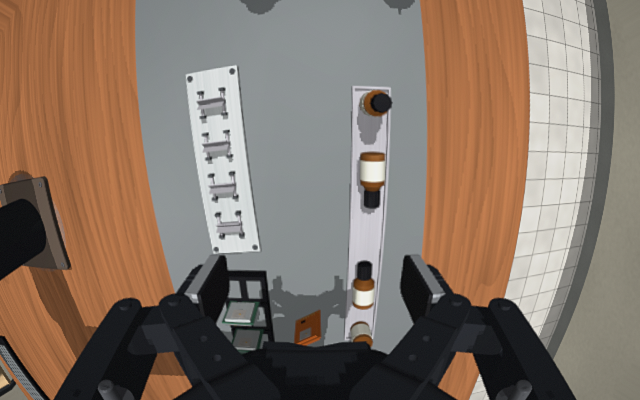

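The wrist view shows the stand's clips at (211,103), (216,148), (222,188) and (229,226). Tipped2 lies at (371,180) with its cap at (371,198), tipped1 is at (363,290) with its cap at (364,270), and stood2 is at (378,103). I'll measure from this one.

```bash
cat > m1.py <<'E'
from h import *
w=np.load("w2.npz");c,p=w["c"],w["p"]; g=c.astype(int).max(2); V=cv2.cvtColor(c,cv2.COLOR_RGB2HSV)
z=p[...,2]
def rect(m,nm):
    q=p[m]; q=q[np.isfinite(q[:,0])]
    r=cv2.minAreaRect((q[:,:2]*1000).astype(np.float32)); print(nm,len(q),np.round(r[0],1),np.round(r[1],1),round(r[2],2),"z med/95",np.median(q[:,2]).round(4),np.percentile(q[:,2],95).round(4))
v,u=np.mgrid[:400,:640]
box=lambda a,b,e,f:(u>=a)&(u<b)&(v>=e)&(v<f)
print("table z",np.nanmedian(z[box(270,340,100,240)]))
rect(box(180,262,60,258)&(z>.006)&(z<.016),"stand base")
for i,(a,b,e,f) in enumerate([(190,235,85,125),(195,240,128,168),(200,245,170,207),(208,255,209,243)]):
    rect(box(a,b,e,f)&(z>.019)&(z<.04),f"jaw{i}")
rect(box(335,400,80,360)&(z>.0045)&(z<.012),"lane")
rect(box(345,400,140,212)&(z>.012),"tip2"); rect(box(345,400,140,212)&(z>.012)&(g<70),"tip2 cap")
rect(box(345,400,255,313)&(z>.012),"tip1"); rect(box(345,400,255,313)&(z>.012)&(g<70),"tip1 cap")
rect(box(345,400,85,125)&(z>.068),"stood2 cap top")
E
python3 m1.py
```

```text
table z -8.935406996557482e-05
stand base 8035 [469.7  80.1] [ 77.4 271.1] 1.61 z med/95 0.0094 0.0115
jaw0 280 [467. 167.] [37.8 37.5] 0.73 z med/95 0.0241 0.0286
jaw1 278 [468.1 109.4] [38.3 38.7] 89.97 z med/95 0.0242 0.0285
jaw2 245 [470.1  51.2] [37.9 37.8] 3.35 z med/95 0.0235 0.0285
jaw3 234 [471.7  -7.3] [37.3 37.8] 2.81 z med/95 0.0241 0.0283
lane 1359 [670.6 -33.9] [417.1  54. ] 87.06 z med/95 0.0074 0.0089
tip2 1219 [676.   48.7] [74.5 34.6] 88.07 z med/95 0.0316 0.037
tip2 cap 261 [674.5  25.1] [25.5 20.5] 88.17 z med/95 0.0289 0.0311
tip1 899 [662.  -45.6] [ 35.7 213. ] 1.84 z med/95 0.0303 0.0368
tip1 cap 255 [663.1 -92.6] [33.2 21. ] 86.11 z med/95 0.0273 0.0307
stood2 cap top 304 [679.7 151. ] [21.6 22.7] 77.32 z med/95 0.0765 0.0779
```

Request:
step_arm:
  commands:
    - {"gripper":-0.3,"x":-9.5,"y":16,"z":34,"spin":0}
    - {"gripper":-0.3,"x":-9.5,"y":16,"z":34,"spin":0}
    - {"gripper":-0.3,"x":-9.5,"y":16,"z":34,"spin":0}
    - {"gripper":-0.3,"x":-9.5,"y":16,"z":34,"spin":0}
    - {"gripper":-0.3,"x":-9.5,"y":15,"z":34,"spin":0}
    - {"gripper":-0.3,"x":0,"y":0,"z":25,"spin":0}
    - {"gripper":-0.3,"x":0,"y":0,"z":25,"spin":0}
    - {"gripper":-0.3,"x":0,"y":0,"z":25,"spin":0}
    - {"gripper":-0.3,"x":0,"y":0,"z":16,"spin":0}
    - {"gripper":-0.3,"x":0,"y":0,"z":10,"spin":0}
  force: 20

```text
time: 4.2
eef_pos: [0.6722, 0.0222, 0.0226]
tcp_rot: [0.726, 0.688, -0.001, -0.001]
contact_force: [-0.0, -0.4, 0.9]
opening: 0.65
finger_force: 0.0
```

Request:
step_arm:
  commands:
    - {"gripper":1,"x":0,"y":0,"z":0,"spin":0}
    - {"gripper":1,"x":0,"y":0,"z":0,"spin":0}
    - {"gripper":1,"x":0,"y":0,"z":0,"spin":0}
    - {"gripper":1,"x":0,"y":0,"z":0,"spin":0}
    - {"gripper":1,"x":0,"y":0,"z":0,"spin":0}
    - {"gripper":1,"x":0,"y":0,"z":0,"spin":0}
    - {"gripper":1,"x":0,"y":0,"z":0,"spin":0}
    - {"gripper":1,"x":0,"y":0,"z":0,"spin":0}
    - {"gripper":1,"x":0,"y":0,"z":0,"spin":0}
    - {"gripper":1,"x":0,"y":0,"z":0,"spin":0}

```text
time: 5.2
eef_pos: [0.6743, 0.0208, 0.0254]
tcp_rot: [0.727, 0.687, 0.001, 0.001]
contact_force: [0.4, -1.4, 5.0]
opening: 0.25
finger_force: 22.2
```

Request:
step_arm:
  commands:
    - {"gripper":1,"x":1.5,"y":0,"z":-5,"spin":0}
    - {"gripper":1,"x":2,"y":0,"z":-5,"spin":0}
    - {"gripper":1,"x":2.5,"y":0,"z":-4.7,"spin":0}
    - {"gripper":1,"x":2.5,"y":0,"z":-4.6,"spin":0}
    - {"gripper":1,"x":3,"y":0,"z":-4.3,"spin":0}
    - {"gripper":1,"x":3.3,"y":0,"z":-4.1,"spin":0}
    - {"gripper":1,"x":3.7,"y":0,"z":-3.8,"spin":0}
    - {"gripper":1,"x":3.9,"y":0,"z":-3.5,"spin":0}
    - {"gripper":1,"x":4.2,"y":0,"z":-3.1,"spin":0}
    - {"gripper":1,"x":4.5,"y":0,"z":-2.9,"spin":0}

```text
time: 6.2
eef_pos: [0.6751, 0.0525, 0.0656]
tcp_rot: [0.727, 0.687, 0.0, 0.0]
contact_force: [0.3, 0.2, -0.1]
opening: 0.245
finger_force: 22.1
```

Run:
```python
from h import *
d=read_camera("scene"); save("s1",d["color"][210:310,220:420],4); c,p,s,_=wrist(); save("w3",c)
print(s["finger_force"],s["opening"],s["contact_force"],s["wrist_torque"])
```

```text
22.12912917137146 0.2473481139109191 [-0.38261719  0.24535156 -0.56033197] [-0.06630812  0.04216536  0.01660426]
```

View pics/s1.png

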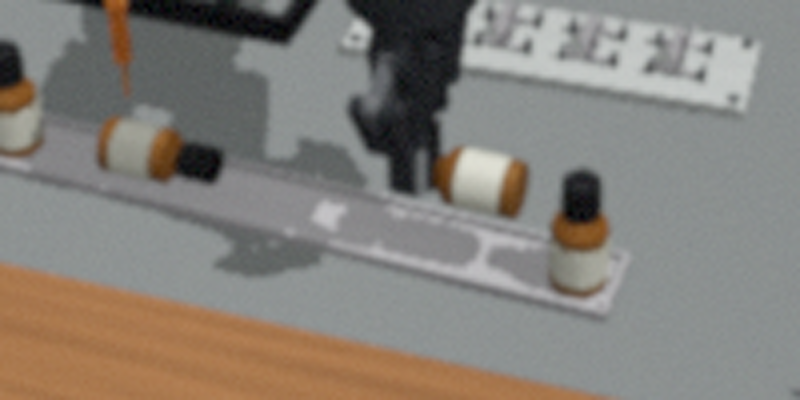

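The scene crop shows tipped2 still horizontal in the grip at (480,180): it is being carried rigidly. I'll ease the grip gradually so that the heavy foot swings down.

Request:
step_arm:
  commands:
    - {"gripper":0.8,"x":0,"y":0,"z":0,"spin":0}
    - {"gripper":0.7,"x":0,"y":0,"z":0,"spin":0}
    - {"gripper":0.65,"x":0,"y":0,"z":0,"spin":0}
    - {"gripper":0.6,"x":0,"y":0,"z":0,"spin":0}
    - {"gripper":0.6,"x":0,"y":0,"z":0,"spin":0}
    - {"gripper":0.58,"x":0,"y":0,"z":0,"spin":0}
    - {"gripper":0.58,"x":0,"y":0,"z":0,"spin":0}
    - {"gripper":0.56,"x":0,"y":0,"z":0,"spin":0}
    - {"gripper":0.56,"x":0,"y":0,"z":0,"spin":0}
    - {"gripper":0.56,"x":0,"y":0,"z":0,"spin":0}

```text
time: 7.3
eef_pos: [0.6751, 0.0522, 0.0653]
tcp_rot: [0.726, 0.687, -0.0, 0.0]
contact_force: [-0.5, 0.0, -0.4]
opening: 0.246
finger_force: 22.1
```

Request:
step_arm:
  commands:
    - {"gripper":0.55,"x":0,"y":0,"z":0,"spin":0}
    - {"gripper":0.55,"x":0,"y":0,"z":0,"spin":0}
    - {"gripper":0.54,"x":0,"y":0,"z":0,"spin":0}
    - {"gripper":0.54,"x":0,"y":0,"z":0,"spin":0}
    - {"gripper":0.53,"x":0,"y":0,"z":0,"spin":0}
    - {"gripper":0.53,"x":0,"y":0,"z":0,"spin":0}
    - {"gripper":0.525,"x":0,"y":0,"z":0,"spin":0}
    - {"gripper":0.525,"x":0,"y":0,"z":0,"spin":0}
    - {"gripper":0.52,"x":0,"y":0,"z":0,"spin":0}
    - {"gripper":0.52,"x":0,"y":0,"z":0,"spin":0}

```text
time: 8.3
eef_pos: [0.6751, 0.0521, 0.0653]
tcp_rot: [0.727, 0.687, -0.0, 0.0]
contact_force: [-0.1, 0.5, -0.2]
opening: 0.248
finger_force: 22.1
```

```bash
cat > tilt.py <<'E'
from h import *
s=get_state()
d=read_camera("scene");P=cloud(d);c=d["color"].astype(int)
# amber/white/black body of bottle near the tool: points between lane lips, above lip height
e=s["eef_pos"]
m=(abs(P[...,0]-e[0]-.0)<.03)&(abs(P[...,1]-e[1])<.075)&(P[...,2]>.006)&(P[...,2]<.11)
H=cv2.cvtColor(d["color"],cv2.COLOR_RGB2HSV)
am=m&(H[...,0]<22)&(H[...,1]>100)&(H[...,2]>50); wh=m&(H[...,2]>150)&(H[...,1]<60)
for n,k in(("amber",am),("white",wh)):
    l,lab,st,_=cv2.connectedComponentsWithStats(k.astype(np.uint8))
    for i in range(1,l):
        if st[i,4]>12:q=P[lab==i];print(n,st[i,4],np.median(q,0).round(3),"y",np.percentile(q[:,1],[2,98]).round(3),"z",np.percentile(q[:,2],[2,98]).round(3))
print(s["time"],e.round(4),"F",s["finger_force"].__round__(2),"op",round(s["opening"],4),s["contact_force"].round(2))
E
python3 tilt.py
```

```text
amber 44 [0.686 0.074 0.071] y [0.066 0.079] z [0.057 0.078]
amber 59 [0.685 0.114 0.067] y [0.109 0.116] z [0.051 0.079]
white 147 [0.686 0.094 0.075] y [0.081 0.107] z [0.063 0.079]
white 16 [0.649 0.054 0.009] y [0.039 0.065] z [0.007 0.011]
white 17 [0.65  0.088 0.01 ] y [0.071 0.106] z [0.007 0.012]
white 77 [0.698 0.068 0.009] y [0.011 0.123] z [0.006 0.011]
8.3 [0.6751 0.0521 0.0653] F 22.13 op 0.2484 [-0.07  0.49 -0.21]
```

The fingers run at constant force, so easing the grip doesn't work. Instead I'll carry the bottle outside the lane, pin its foot against the outer face of the lane lip and swing the cap up over that contact.

Request:
step_arm:
  commands:
    - {"gripper":1,"x":0,"y":0,"z":-4,"spin":7.5}
    - {"gripper":1,"x":0,"y":0,"z":-4,"spin":7.5}
    - {"gripper":1,"x":0,"y":0,"z":-4,"spin":7.5}
    - {"gripper":1,"x":0,"y":0,"z":-4,"spin":7.5}
    - {"gripper":1,"x":0,"y":0,"z":-4,"spin":7.5}
    - {"gripper":1,"x":0,"y":0,"z":-4,"spin":7.5}
    - {"gripper":1,"x":0,"y":0,"z":-4,"spin":7.5}
    - {"gripper":1,"x":0,"y":0,"z":-4,"spin":7.5}
    - {"gripper":1,"x":0,"y":0,"z":-4,"spin":7.5}
    - {"gripper":1,"x":0,"y":0,"z":-4,"spin":7.5}

```text
time: 9.35
eef_pos: [0.675, 0.0522, 0.1055]
tcp_rot: [0.995, 0.1, -0.0, -0.0]
contact_force: [1.0, -0.8, -0.3]
opening: 0.249
finger_force: 22.2
```

Request:
step_arm:
  commands:
    - {"gripper":1,"x":0,"y":0,"z":0,"spin":7.5}
    - {"gripper":1,"x":0,"y":0,"z":0,"spin":7.5}
    - {"gripper":1,"x":-13,"y":1,"z":0,"spin":0}
    - {"gripper":1,"x":-13,"y":1,"z":0,"spin":0}
    - {"gripper":1,"x":-13,"y":1,"z":0,"spin":0}
    - {"gripper":1,"x":-13,"y":1,"z":0,"spin":0}
    - {"gripper":1,"x":-13,"y":1,"z":0,"spin":0}
    - {"gripper":1,"x":-13,"y":1,"z":0,"spin":0}
    - {"gripper":1,"x":-13,"y":1,"z":0,"spin":0}
    - {"gripper":1,"x":-13,"y":1,"z":0,"spin":0}

```text
time: 10.35
eef_pos: [0.5702, 0.0499, 0.1054]
tcp_rot: [1.0, -0.028, 0.0, 0.0]
contact_force: [0.1, -0.4, -0.0]
opening: 0.243
finger_force: 22.2
```

```bash
sed -i 's/<.03)&(abs(P\[...,1\]-e\[1\])<.075)/<.09)\&(abs(P[...,1]-e[1])<.05)/; s/"y",np/"x",np.percentile(q[:,0],[2,98]).round(3),"y",np/' tilt.py; python3 tilt.py
```

```text
amber 87 [0.632 0.049 0.1  ] x [0.629 0.635] y [0.035 0.063] z [0.088 0.11 ]
white 185 [0.498 0.065 0.012] x [0.481 0.619] y [0.034 0.098] z [0.008 0.108]
white 21 [0.648 0.035 0.008] x [0.645 0.651] y [0.018 0.055] z [0.007 0.011]
10.35 [0.5702 0.0499 0.1054] F 22.22 op 0.2429 [ 0.15 -0.4  -0.02]
```

Request:
step_arm:
  commands:
    - {"gripper":1,"x":0,"y":0,"z":14,"spin":0}
    - {"gripper":1,"x":0,"y":0,"z":14,"spin":0}
    - {"gripper":1,"x":0,"y":0,"z":14,"spin":0}
    - {"gripper":1,"x":0,"y":0,"z":14,"spin":0}
    - {"gripper":1,"x":0,"y":0,"z":14,"spin":0}
    - {"gripper":1,"x":0,"y":0,"z":11,"spin":0}
    - {"gripper":1,"x":4,"y":0,"z":0,"spin":0}
    - {"gripper":1,"x":5,"y":0,"z":0,"spin":0}
    - {"gripper":1,"x":4,"y":0,"z":0,"spin":0}
    - {"gripper":1,"x":1,"y":0,"z":0,"spin":0}

```text
time: 11.4
eef_pos: [0.5843, 0.0492, 0.0245]
tcp_rot: [1.0, -0.028, -0.001, 0.0]
contact_force: [-5.6, 0.8, 1.3]
opening: 0.245
finger_force: 22.3
```

Request:
step_arm:
  commands:
    - {"gripper":1,"x":1,"y":0,"z":0,"spin":0}
    - {"gripper":1,"x":1,"y":0,"z":0,"spin":0}
    - {"gripper":1,"x":0,"y":0,"z":0,"spin":0}
    - {"gripper":1,"x":0,"y":0,"z":0,"spin":0}
    - {"gripper":1,"x":0,"y":0,"z":0,"spin":0}
    - {"gripper":1,"x":0,"y":0,"z":0,"spin":0}
    - {"gripper":1,"x":0,"y":0,"z":0,"spin":0}
    - {"gripper":1,"x":0,"y":0,"z":0,"spin":0}
    - {"gripper":1,"x":0,"y":0,"z":0,"spin":0}
    - {"gripper":1,"x":0,"y":0,"z":0,"spin":0}

```text
time: 12.4
eef_pos: [0.5843, 0.0492, 0.024]
tcp_rot: [1.0, -0.028, -0.003, 0.0]
contact_force: [-7.9, -0.2, 3.3]
opening: 0.25
finger_force: 22.5
```

Request:
step_arm:
  commands:
    - {"gripper":1,"x":2,"y":0,"z":-3,"spin":0}
    - {"gripper":1,"x":1.5,"y":0,"z":-5,"spin":0}
    - {"gripper":1,"x":2,"y":0,"z":-5,"spin":0}
    - {"gripper":1,"x":2.2,"y":0,"z":-5,"spin":0}
    - {"gripper":1,"x":2.5,"y":0,"z":-4.6,"spin":0}
    - {"gripper":1,"x":3,"y":0,"z":-4.3,"spin":0}
    - {"gripper":1,"x":3.3,"y":0,"z":-4.1,"spin":0}
    - {"gripper":1,"x":3.6,"y":0,"z":-3.8,"spin":0}
    - {"gripper":1,"x":0,"y":0,"z":0,"spin":0}
    - {"gripper":1,"x":0,"y":0,"z":0,"spin":0}

```text
time: 13.4
eef_pos: [0.6072, 0.0479, 0.0594]
tcp_rot: [1.0, -0.028, 0.0, 0.0]
contact_force: [-0.3, 0.6, -1.1]
opening: 0.248
finger_force: 22.2
```

```bash
python3 tilt.py
```

```text
amber 27 [0.627 0.052 0.062] x [0.615 0.631] y [0.04  0.061] z [0.055 0.068]
amber 92 [0.663 0.047 0.046] x [0.659 0.668] y [0.033 0.061] z [0.03  0.058]
white 139 [0.646 0.051 0.059] x [0.632 0.659] y [0.034 0.063] z [0.045 0.065]
white 15 [0.693 0.026 0.007] x [0.686 0.697] y [0.014 0.038] z [0.006 0.01 ]
13.4 [0.6072 0.0479 0.0594] F 22.19 op 0.2479 [-0.31  0.56 -1.1 ]
```

Request:
step_arm:
  commands:
    - {"gripper":1,"x":-14,"y":0,"z":0,"spin":0}
    - {"gripper":1,"x":-13,"y":0,"z":0,"spin":0}
    - {"gripper":1,"x":0,"y":0,"z":11,"spin":0}
    - {"gripper":1,"x":0,"y":0,"z":11,"spin":0}
    - {"gripper":1,"x":4,"y":0,"z":0,"spin":0}
    - {"gripper":1,"x":4,"y":0,"z":0,"spin":0}
    - {"gripper":1,"x":3,"y":0,"z":0,"spin":0}
    - {"gripper":1,"x":3,"y":0,"z":0,"spin":0}
    - {"gripper":1,"x":2,"y":0,"z":0,"spin":0}
    - {"gripper":1,"x":0,"y":0,"z":0,"spin":0}

```text
time: 14.45
eef_pos: [0.5929, 0.0487, 0.0366]
tcp_rot: [1.0, -0.028, -0.005, 0.0]
contact_force: [-9.2, 0.5, 5.3]
opening: 0.249
finger_force: 22.4
```

Request:
step_arm:
  commands:
    - {"gripper":1,"x":3,"y":0,"z":0,"spin":0}
    - {"gripper":1,"x":2.8,"y":0,"z":-5,"spin":0}
    - {"gripper":1,"x":3.5,"y":0,"z":-4.8,"spin":0}
    - {"gripper":1,"x":3.8,"y":0,"z":-4.5,"spin":0}
    - {"gripper":1,"x":4.1,"y":0,"z":-4.2,"spin":0}
    - {"gripper":1,"x":4.4,"y":0,"z":-3.8,"spin":0}
    - {"gripper":1,"x":4.7,"y":0,"z":-3.4,"spin":0}
    - {"gripper":1,"x":5,"y":0,"z":-3,"spin":0}
    - {"gripper":1,"x":5.3,"y":0,"z":-2.6,"spin":0}
    - {"gripper":1,"x":0,"y":0,"z":0,"spin":0}

```text
time: 15.45
eef_pos: [0.6341, 0.0463, 0.0694]
tcp_rot: [1.0, -0.028, 0.002, 0.0]
contact_force: [-0.3, -0.4, 0.5]
opening: 0.248
finger_force: 33.9
```

```bash
python3 tilt.py
```

```text
amber 71 [0.655 0.05  0.065] x [0.646 0.664] y [0.037 0.061] z [0.057 0.071]
amber 22 [0.682 0.048 0.035] x [0.675 0.685] y [0.034 0.06 ] z [0.031 0.039]
white 149 [0.67  0.051 0.048] x [0.658 0.681] y [0.037 0.062] z [0.034 0.061]
white 13 [0.651 0.08  0.01 ] x [0.648 0.654] y [0.071 0.094] z [0.008 0.012]
white 67 [0.697 0.044 0.009] x [0.69  0.702] y [-0.002  0.091] z [0.006 0.011]
15.45 [0.6341 0.0463 0.0694] F 33.91 op 0.2478 [-0.27 -0.37  0.48]
```

Request:
step_arm:
  commands:
    - {"gripper":1,"x":8,"y":0,"z":0.5,"spin":0}
    - {"gripper":1,"x":8,"y":0,"z":0.5,"spin":0}
    - {"gripper":1,"x":8,"y":0,"z":0.5,"spin":0}
    - {"gripper":1,"x":7,"y":0,"z":0.5,"spin":0}
    - {"gripper":1,"x":5.2,"y":0,"z":-1,"spin":0}
    - {"gripper":1,"x":5.4,"y":0,"z":-2,"spin":0}
    - {"gripper":1,"x":5.6,"y":0,"z":-1.8,"spin":0}
    - {"gripper":1,"x":5.7,"y":0,"z":-1.3,"spin":0}
    - {"gripper":1,"x":5.8,"y":0,"z":-0.8,"spin":0}
    - {"gripper":1,"x":0,"y":0,"z":0,"spin":0}

```text
time: 16.5
eef_pos: [0.6919, 0.0431, 0.0738]
tcp_rot: [1.0, -0.028, 0.001, 0.0]
contact_force: [-0.2, -0.1, 0.1]
opening: 0.251
finger_force: 33.9
```

```bash
python3 tilt.py
```

```text
amber 77 [0.714 0.047 0.07 ] x [0.704 0.721] y [0.033 0.058] z [0.062 0.075]
amber 30 [0.739 0.044 0.039] x [0.732 0.744] y [0.031 0.057] z [0.033 0.042]
white 213 [0.726 0.05  0.051] x [0.69  0.737] y [0.028 0.087] z [0.007 0.065]
white 35 [0.65  0.065 0.008] x [0.644 0.655] y [0.043 0.091] z [0.006 0.012]
16.5 [0.6919 0.0431 0.0738] F 33.91 op 0.2507 [-0.19 -0.1   0.11]
```

Request:
step_arm:
  commands:
    - {"gripper":1,"x":0,"y":0,"z":-4,"spin":0}
    - {"gripper":1,"x":-14,"y":0,"z":0,"spin":0}
    - {"gripper":1,"x":-14,"y":0,"z":0,"spin":0}
    - {"gripper":1,"x":-14,"y":0,"z":0,"spin":0}
    - {"gripper":1,"x":0,"y":0,"z":4,"spin":0}
    - {"gripper":1,"x":0,"y":0,"z":3,"spin":0}
    - {"gripper":1,"x":0,"y":0,"z":2,"spin":0}
    - {"gripper":1,"x":0,"y":0,"z":2,"spin":0}
    - {"gripper":1,"x":0,"y":0,"z":0,"spin":0}
    - {"gripper":1,"x":0,"y":0,"z":0,"spin":0}

```text
time: 17.55
eef_pos: [0.6493, 0.0455, 0.0662]
tcp_rot: [1.0, -0.028, -0.0, 0.0]
contact_force: [-0.1, 0.4, -1.2]
opening: 0.247
finger_force: 33.9
```

Not touching yet, so I go down further.

Request:
step_arm:
  commands:
    - {"gripper":1,"x":0,"y":0,"z":1.5,"spin":0}
    - {"gripper":1,"x":0,"y":0,"z":1.5,"spin":0}
    - {"gripper":1,"x":0,"y":0,"z":1,"spin":0}
    - {"gripper":1,"x":0,"y":0,"z":0,"spin":0}
    - {"gripper":1,"x":0,"y":0,"z":0,"spin":0}
    - {"gripper":1,"x":0,"y":0,"z":0,"spin":0}
    - {"gripper":1,"x":0,"y":0,"z":0,"spin":0}
    - {"gripper":1,"x":0,"y":0,"z":0,"spin":0}
    - {"gripper":1,"x":0,"y":0,"z":0,"spin":0}
    - {"gripper":1,"x":0,"y":0,"z":0,"spin":0}

```text
time: 18.55
eef_pos: [0.6491, 0.0456, 0.0624]
tcp_rot: [1.0, -0.028, 0.0, 0.0]
contact_force: [0.6, -0.5, 0.1]
opening: 0.245
finger_force: 33.9
```

```bash
python3 tilt.py
```

```text
amber 72 [0.671 0.049 0.058] x [0.66  0.678] y [0.036 0.06 ] z [0.051 0.064]
amber 26 [0.696 0.048 0.028] x [0.69  0.701] y [0.035 0.058] z [0.023 0.032]
white 176 [0.684 0.053 0.04 ] x [0.648 0.695] y [0.036 0.086] z [0.007 0.053]
white 19 [0.696 0.009 0.009] x [0.692 0.698] y [-0.004  0.022] z [0.007 0.01 ]
white 40 [0.699 0.07  0.008] x [0.69  0.702] y [0.048 0.094] z [0.006 0.011]
18.55 [0.6491 0.0456 0.0624] F 33.91 op 0.2455 [ 0.56 -0.5   0.11]
```

Request:
step_arm:
  commands:
    - {"gripper":1,"x":8,"y":0,"z":0,"spin":0}
    - {"gripper":1,"x":8,"y":0,"z":0,"spin":0}
    - {"gripper":1,"x":6,"y":0,"z":0.5,"spin":0}
    - {"gripper":1,"x":5,"y":0,"z":0,"spin":0}
    - {"gripper":1,"x":5,"y":0,"z":-1,"spin":0}
    - {"gripper":1,"x":5.5,"y":0,"z":-1.5,"spin":0}
    - {"gripper":1,"x":5.6,"y":0,"z":-1.5,"spin":0}
    - {"gripper":1,"x":5.7,"y":0,"z":-1,"spin":0}
    - {"gripper":1,"x":0,"y":0,"z":0,"spin":0}
    - {"gripper":1,"x":0,"y":0,"z":0,"spin":0}

```text
time: 19.6
eef_pos: [0.698, 0.0428, 0.0664]
tcp_rot: [1.0, -0.028, 0.0, 0.0]
contact_force: [-0.8, 0.5, -1.0]
opening: 0.246
finger_force: 35.2
```

```bash
python3 tilt.py
```

```text
amber 80 [0.72  0.047 0.056] x [0.71  0.727] y [0.034 0.057] z [0.05  0.064]
amber 14 [0.732 0.045 0.017] x [0.726 0.735] y [0.034 0.055] z [0.015 0.02 ]
white 13 [0.65  0.082 0.009] x [0.648 0.653] y [0.071 0.092] z [0.007 0.011]
white 149 [0.726 0.054 0.031] x [0.693 0.733] y [0.039 0.088] z [0.006 0.048]
19.6 [0.698  0.0428 0.0664] F 35.25 op 0.2457 [-0.8   0.55 -1.03]
```

Request:
step_arm:
  commands:
    - {"gripper":1,"x":0,"y":0,"z":-10,"spin":0}
    - {"gripper":1,"x":0,"y":0,"z":-6,"spin":0}
    - {"gripper":1,"x":-14,"y":0,"z":0,"spin":0}
    - {"gripper":1,"x":-14,"y":0,"z":0,"spin":0}
    - {"gripper":1,"x":-14,"y":0,"z":0,"spin":0}
    - {"gripper":1,"x":0,"y":0,"z":6,"spin":0}
    - {"gripper":1,"x":0,"y":0,"z":2,"spin":0}
    - {"gripper":1,"x":0,"y":0,"z":2,"spin":0}
    - {"gripper":1,"x":0,"y":0,"z":0,"spin":0}
    - {"gripper":1,"x":0,"y":0,"z":0,"spin":0}

```text
time: 20.65
eef_pos: [0.6563, 0.0451, 0.0727]
tcp_rot: [1.0, -0.028, 0.0, 0.0]
contact_force: [0.4, 0.0, -0.0]
opening: 0.251
finger_force: 35.3
```

```bash
python3 tilt.py
```

```text
amber 85 [0.677 0.048 0.063] x [0.667 0.686] y [0.035 0.06 ] z [0.056 0.07 ]
amber 13 [0.691 0.047 0.025] x [0.687 0.692] y [0.037 0.057] z [0.02  0.026]
white 118 [0.685 0.054 0.04 ] x [0.649 0.692] y [0.041 0.063] z [0.009 0.054]
white 14 [0.651 0.082 0.009] x [0.647 0.653] y [0.071 0.094] z [0.007 0.011]
white 66 [0.697 0.045 0.008] x [0.692 0.702] y [-0.003  0.09 ] z [0.006 0.011]
20.65 [0.6563 0.0451 0.0727] F 35.28 op 0.2505 [ 0.36  0.04 -0.  ]
```

Request:
step_arm:
  commands:
    - {"gripper":1,"x":0,"y":0,"z":4,"spin":0}
    - {"gripper":1,"x":0,"y":0,"z":2,"spin":0}
    - {"gripper":1,"x":0,"y":0,"z":2,"spin":0}
    - {"gripper":1,"x":0,"y":0,"z":1,"spin":0}
    - {"gripper":1,"x":0,"y":0,"z":0,"spin":0}
    - {"gripper":1,"x":0,"y":0,"z":0,"spin":0}
    - {"gripper":1,"x":0,"y":0,"z":0,"spin":0}
    - {"gripper":1,"x":0,"y":0,"z":0,"spin":0}
    - {"gripper":1,"x":0,"y":0,"z":0,"spin":0}
    - {"gripper":1,"x":0,"y":0,"z":0,"spin":0}

```text
time: 21.7
eef_pos: [0.6559, 0.0452, 0.0639]
tcp_rot: [1.0, -0.028, 0.0, 0.0]
contact_force: [1.0, -0.3, -0.1]
opening: 0.246
finger_force: 35.3
```

Request:
step_arm:
  commands:
    - {"gripper":1,"x":0,"y":0,"z":1,"spin":0}
    - {"gripper":1,"x":0,"y":0,"z":1,"spin":0}
    - {"gripper":1,"x":0,"y":0,"z":1,"spin":0}
    - {"gripper":1,"x":0,"y":0,"z":0,"spin":0}
    - {"gripper":1,"x":0,"y":0,"z":0,"spin":0}
    - {"gripper":1,"x":0,"y":0,"z":0,"spin":0}
    - {"gripper":1,"x":0,"y":0,"z":0,"spin":0}
    - {"gripper":1,"x":0,"y":0,"z":0,"spin":0}
    - {"gripper":1,"x":0,"y":0,"z":0,"spin":0}
    - {"gripper":1,"x":0,"y":0,"z":0,"spin":0}

```text
time: 22.7
eef_pos: [0.6566, 0.0452, 0.0628]
tcp_rot: [1.0, -0.028, 0.001, 0.0]
contact_force: [-1.1, 1.0, 6.5]
opening: 0.245
finger_force: 36.9
```

```bash
python3 tilt.py
```

```text
amber 81 [0.679 0.049 0.053] x [0.668 0.686] y [0.034 0.06 ] z [0.046 0.061]
white 109 [0.685 0.055 0.03 ] x [0.648 0.692] y [0.043 0.063] z [0.008 0.043]
white 13 [0.651 0.079 0.009] x [0.647 0.653] y [0.071 0.094] z [0.006 0.011]
white 71 [0.697 0.045 0.009] x [0.692 0.701] y [-0.003  0.093] z [0.006 0.012]
22.7 [0.6566 0.0452 0.0628] F 36.88 op 0.2452 [-1.08  1.    6.54]
```

Request:
step_arm:
  commands:
    - {"gripper":1,"x":3,"y":0,"z":0.3,"spin":0}
    - {"gripper":1,"x":3,"y":0,"z":0.3,"spin":0}
    - {"gripper":1,"x":3,"y":0,"z":0.3,"spin":0}
    - {"gripper":1,"x":3,"y":0,"z":0.3,"spin":0}
    - {"gripper":1,"x":3,"y":0,"z":0.3,"spin":0}
    - {"gripper":1,"x":3,"y":0,"z":0.3,"spin":0}
    - {"gripper":1,"x":0,"y":0,"z":0,"spin":0}
    - {"gripper":1,"x":0,"y":0,"z":0,"spin":0}
    - {"gripper":1,"x":0,"y":0,"z":0,"spin":0}
    - {"gripper":1,"x":0,"y":0,"z":0,"spin":0}

```text
time: 23.75
eef_pos: [0.6753, 0.044, 0.0637]
tcp_rot: [1.0, -0.028, 0.001, 0.0]
contact_force: [-5.1, -0.6, 15.5]
opening: 0.253
finger_force: 24.1
```

```bash
python3 tilt.py
```

```text
amber 80 [0.696 0.049 0.048] x [0.685 0.702] y [0.033 0.06 ] z [0.042 0.057]
white 50 [0.689 0.058 0.025] x [0.648 0.697] y [0.053 0.065] z [0.007 0.039]
white 27 [0.699 0.075 0.009] x [0.691 0.702] y [0.058 0.091] z [0.006 0.011]
23.75 [0.6753 0.044  0.0637] F 24.11 op 0.2533 [-5.15 -0.6  15.5 ]
```

Request:
step_arm:
  commands:
    - {"gripper":1,"x":0,"y":0,"z":-1,"spin":0}
    - {"gripper":1,"x":0,"y":0,"z":-0.5,"spin":0}
    - {"gripper":0.2,"x":0,"y":0,"z":0,"spin":0}
    - {"gripper":0.0,"x":0,"y":0,"z":0,"spin":0}
    - {"gripper":0.0,"x":0,"y":0,"z":0,"spin":0}
    - {"gripper":0.0,"x":0,"y":0,"z":0,"spin":0}
    - {"gripper":0.0,"x":0,"y":0,"z":-10,"spin":0}
    - {"gripper":0.0,"x":0,"y":0,"z":-20,"spin":0}
    - {"gripper":0.0,"x":0,"y":0,"z":-30,"spin":0}
    - {"gripper":0.0,"x":0,"y":0,"z":-30,"spin":0}

```text
time: 24.8
eef_pos: [0.6735, 0.0442, 0.1515]
tcp_rot: [1.0, -0.028, -0.0, -0.0]
contact_force: [0.1, -0.7, 0.9]
opening: 0.501
finger_force: 0.0
```

Run:
```python
from h import *
d=read_camera("scene"); save("s2",d["color"][190:310,180:420],3)
```

```text
(no output)
```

View pics/s2.png

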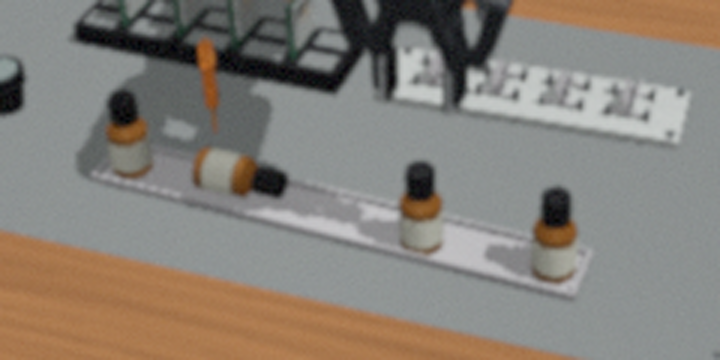

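Tipped2 now stands upright in the lane at crop (420,205). Next is tipped1.

Request:
step_arm:
  commands:
    - {"gripper":-0.3,"x":0,"y":0,"z":-3,"spin":-7.5}
    - {"gripper":-0.3,"x":0,"y":0,"z":-3,"spin":-7.5}
    - {"gripper":-0.3,"x":0,"y":0,"z":-3,"spin":-7.5}
    - {"gripper":-0.3,"x":0,"y":0,"z":-3,"spin":-7.5}
    - {"gripper":-0.3,"x":0,"y":0,"z":-3,"spin":-7.5}
    - {"gripper":-0.3,"x":0,"y":0,"z":0,"spin":-7.5}
    - {"gripper":-0.3,"x":0,"y":0,"z":0,"spin":-7.5}
    - {"gripper":-0.3,"x":0,"y":0,"z":0,"spin":-7.5}
    - {"gripper":-0.3,"x":0,"y":0,"z":0,"spin":-7.5}
    - {"gripper":-0.3,"x":0,"y":0,"z":0,"spin":-7.5}

```text
time: 25.85
eef_pos: [0.6739, 0.0442, 0.1659]
tcp_rot: [0.808, 0.589, 0.0, 0.0]
contact_force: [-0.6, 0.4, -0.2]
opening: 0.651
finger_force: 0.0
```

Request:
step_arm:
  commands:
    - {"gripper":-0.3,"x":0,"y":0,"z":0,"spin":-7.5}
    - {"gripper":-0.3,"x":0,"y":0,"z":0,"spin":-7.5}
    - {"gripper":-0.3,"x":-20,"y":0,"z":0,"spin":0}
    - {"gripper":-0.3,"x":-20,"y":0,"z":0,"spin":0}
    - {"gripper":-0.3,"x":-20,"y":0,"z":0,"spin":0}
    - {"gripper":-0.3,"x":-20,"y":0,"z":0,"spin":0}
    - {"gripper":-0.3,"x":-20,"y":0,"z":0,"spin":0}
    - {"gripper":-0.3,"x":-20,"y":0,"z":0,"spin":0}
    - {"gripper":-0.3,"x":-14,"y":-3,"z":0,"spin":0}
    - {"gripper":-0.3,"x":0,"y":0,"z":0,"spin":0}

```text
time: 26.85
eef_pos: [0.6629, -0.0917, 0.1655]
tcp_rot: [0.727, 0.686, -0.0, -0.0]
contact_force: [0.1, 0.5, 1.2]
opening: 0.643
finger_force: 0.0
```

Run:
```python
from h import *
w=np.load("w2.npz");c,p=w["c"],w["p"]; g=c.astype(int).max(2)
v,u=np.mgrid[:400,:640]
for nm,c,p in(("w2",c,p),):
    m=(u>350)&(u<385)&(v>255)&(v<283)&(g<70)&(p[...,2]>.012); q=p[m]; print(nm,"cap y",np.percentile(q[:,1],[1,50,99]).round(4),"x",np.percentile(q[:,0],[2,98]).round(4), np.percentile(q[:,2],98))
    m=(u>345)&(u<385)&(v>255)&(v<313)&(p[...,2]>.015); q=p[m];q=q[abs(q[:,1]+.12)<.05]; print("all y",np.percentile(q[:,1],[1,99]).round(4),"x",np.percentile(q[:,0],[1,99]).round(4))
d=read_camera("scene");P=cloud(d);g=d["color"].astype(int).max(2);z=P[...,2]
m=(abs(P[...,0]-.665)<.03)&(abs(P[...,1]+.12)<.055)&(z>.013)&(z<.045)
for nm,k in(("all",m),("cap",m&(g<60))):
    q=P[k];print(nm,len(q),"y",np.percentile(q[:,1],[1,99]).round(4),"x",np.percentile(q[:,0],[1,99]).round(4))
s=get_state();print(s["eef_pos"],s["tcp_rot"],s["qpos"].round(2))
```

```text
w2 cap y [-0.1024 -0.0851 -0.0769] x [0.6539 0.6731] 0.03134641341604163
all y [-0.1501 -0.0771] x [0.6474 0.68  ]
all 369 y [-0.1513 -0.0783] x [0.6518 0.6802]
cap 74 y [-0.1009 -0.0782] x [0.6587 0.6756]
[ 0.66311634 -0.09044882  0.16546593] [ 7.27166889e-01  6.86460681e-01  1.04227240e-04 -1.95006985e-04] [-0.29  0.34  1.66  0.    1.14 -0.23]
```

Request:
step_arm:
  commands:
    - {"gripper":-0.3,"x":3.5,"y":0,"z":20,"spin":0}
    - {"gripper":-0.3,"x":3,"y":0.5,"z":25,"spin":0}
    - {"gripper":-0.3,"x":0,"y":0,"z":25,"spin":0}
    - {"gripper":-0.3,"x":0,"y":0,"z":25,"spin":0}
    - {"gripper":-0.3,"x":0,"y":0,"z":20,"spin":0}
    - {"gripper":-0.3,"x":0,"y":0,"z":15,"spin":0}
    - {"gripper":-0.3,"x":0,"y":0,"z":10,"spin":0}
    - {"gripper":0.3,"x":0,"y":0,"z":0,"spin":0}
    - {"gripper":1,"x":0,"y":0,"z":0,"spin":0}
    - {"gripper":1,"x":0,"y":0,"z":0,"spin":0}
  force: 20

```text
time: 27.9
eef_pos: [0.6652, -0.0832, 0.027]
tcp_rot: [0.726, 0.687, 0.001, 0.001]
contact_force: [0.4, 0.7, -0.2]
opening: 0.249
finger_force: 20.5
```

Request:
step_arm:
  commands:
    - {"gripper":1,"x":0,"y":0,"z":0,"spin":0}
    - {"gripper":1,"x":0,"y":0,"z":0,"spin":0}
    - {"gripper":1,"x":0,"y":0,"z":0,"spin":0}
    - {"gripper":1,"x":0,"y":0,"z":0,"spin":0}
    - {"gripper":1,"x":0,"y":0,"z":0,"spin":0}
    - {"gripper":1,"x":0,"y":0,"z":-13,"spin":0}
    - {"gripper":1,"x":0,"y":0,"z":-13,"spin":0}
    - {"gripper":1,"x":0,"y":0,"z":-13,"spin":0}
    - {"gripper":1,"x":0,"y":0,"z":-13,"spin":0}
    - {"gripper":1,"x":0,"y":0,"z":-13,"spin":0}

```text
time: 28.9
eef_pos: [0.6644, -0.0831, 0.0922]
tcp_rot: [0.727, 0.687, 0.0, 0.0]
contact_force: [0.3, -0.4, -0.7]
opening: 0.244
finger_force: 20.5
```

Request:
step_arm:
  commands:
    - {"gripper":1,"x":0,"y":0,"z":0,"spin":-7.5}
    - {"gripper":1,"x":0,"y":0,"z":0,"spin":-7.5}
    - {"gripper":1,"x":0,"y":0,"z":0,"spin":-7.5}
    - {"gripper":1,"x":0,"y":0,"z":0,"spin":-7.5}
    - {"gripper":1,"x":0,"y":0,"z":0,"spin":-7.5}
    - {"gripper":1,"x":0,"y":0,"z":0,"spin":-7.5}
    - {"gripper":1,"x":0,"y":0,"z":0,"spin":-7.5}
    - {"gripper":1,"x":0,"y":0,"z":0,"spin":-7.5}
    - {"gripper":1,"x":0,"y":0,"z":0,"spin":-7.5}
    - {"gripper":1,"x":0,"y":0,"z":0,"spin":-7.5}

```text
time: 29.9
eef_pos: [0.6643, -0.083, 0.0914]
tcp_rot: [0.155, 0.988, -0.0, 0.0]
contact_force: [-0.1, 0.5, -0.5]
opening: 0.246
finger_force: 20.5
```

Request:
step_arm:
  commands:
    - {"gripper":1,"x":0,"y":0,"z":0,"spin":-7.5}
    - {"gripper":1,"x":0,"y":0,"z":0,"spin":-7.5}
    - {"gripper":1,"x":18,"y":3,"z":0,"spin":0}
    - {"gripper":1,"x":18,"y":3,"z":0,"spin":0}
    - {"gripper":1,"x":18,"y":3,"z":0,"spin":0}
    - {"gripper":1,"x":18,"y":3,"z":0,"spin":0}
    - {"gripper":1,"x":18,"y":3,"z":0,"spin":0}
    - {"gripper":1,"x":15,"y":3,"z":0,"spin":0}
    - {"gripper":1,"x":0,"y":0,"z":0,"spin":0}
    - {"gripper":1,"x":0,"y":0,"z":0,"spin":0}

```text
time: 30.9
eef_pos: [0.561, -0.0594, 0.0914]
tcp_rot: [0.028, 1.0, -0.0, 0.001]
contact_force: [0.8, -0.4, -0.4]
opening: 0.24
finger_force: 20.6
```

```bash
python3 tilt.py
```

```text
amber 107 [ 0.629 -0.06   0.089] x [0.625 0.632] y [-0.074 -0.047] z [0.073 0.102]
white 113 [ 0.607 -0.053  0.1  ] x [0.593 0.622] y [-0.072 -0.044] z [0.083 0.104]
white 128 [ 0.495 -0.035  0.011] x [0.472 0.509] y [-0.053 -0.012] z [0.007 0.017]
white 47 [ 0.643 -0.047  0.009] x [0.639 0.646] y [-0.093 -0.012] z [0.006 0.011]
30.9 [ 0.561  -0.0594  0.0914] F 20.56 op 0.2395 [ 0.77 -0.35 -0.4 ]
```

Request:
step_arm:
  commands:
    - {"gripper":1,"x":0,"y":0,"z":14,"spin":0}
    - {"gripper":1,"x":0,"y":0,"z":14,"spin":0}
    - {"gripper":1,"x":0,"y":0,"z":14,"spin":0}
    - {"gripper":1,"x":0,"y":0,"z":14,"spin":0}
    - {"gripper":1,"x":0,"y":0,"z":10.5,"spin":0}
    - {"gripper":1,"x":-5,"y":0,"z":0,"spin":0}
    - {"gripper":1,"x":-5,"y":0,"z":0,"spin":0}
    - {"gripper":1,"x":-4,"y":0,"z":0,"spin":0}
    - {"gripper":1,"x":-3,"y":0,"z":0,"spin":0}
    - {"gripper":1,"x":-2,"y":0,"z":0,"spin":0}

```text
time: 31.95
eef_pos: [0.574, -0.0593, 0.0221]
tcp_rot: [0.027, 1.0, 0.001, -0.008]
contact_force: [-13.8, -1.1, 3.1]
opening: 0.249
finger_force: 22.6
```

Request:
step_arm:
  commands:
    - {"gripper":1,"x":-2.5,"y":0,"z":-5,"spin":0}
    - {"gripper":1,"x":-2.5,"y":0,"z":-5.2,"spin":0}
    - {"gripper":1,"x":-2.9,"y":0,"z":-5,"spin":0}
    - {"gripper":1,"x":-3.4,"y":0,"z":-4.8,"spin":0}
    - {"gripper":1,"x":-3.8,"y":0,"z":-4.5,"spin":0}
    - {"gripper":1,"x":-4.1,"y":0,"z":-4.2,"spin":0}
    - {"gripper":1,"x":-4.4,"y":0,"z":-3.8,"spin":0}
    - {"gripper":1,"x":-4.7,"y":0,"z":-3.4,"spin":0}
    - {"gripper":1,"x":0,"y":0,"z":0,"spin":0}
    - {"gripper":1,"x":0,"y":0,"z":0,"spin":0}

```text
time: 32.95
eef_pos: [0.6046, -0.0612, 0.0595]
tcp_rot: [0.027, 1.0, 0.001, -0.005]
contact_force: [-9.0, 0.5, 3.4]
opening: 0.243
finger_force: 31.0
```

```bash
python3 tilt.py
```

```text
amber 44 [ 0.623 -0.057  0.057] x [0.615 0.631] y [-0.068 -0.047] z [0.049 0.06 ]
amber 40 [ 0.655 -0.059  0.03 ] x [0.647 0.66 ] y [-0.072 -0.048] z [0.018 0.036]
white 147 [ 0.641 -0.057  0.043] x [0.627 0.653] y [-0.072 -0.046] z [0.03  0.053]
white 25 [ 0.645 -0.027  0.009] x [0.641 0.649] y [-0.047 -0.013] z [0.006 0.011]
white 62 [ 0.691 -0.071  0.008] x [0.68  0.694] y [-0.11  -0.021] z [0.006 0.011]
32.95 [ 0.6046 -0.0612  0.0595] F 30.99 op 0.2426 [-9.    0.52  3.4 ]
```

Request:
step_arm:
  commands:
    - {"gripper":1,"x":-4.9,"y":0,"z":-2.6,"spin":0}
    - {"gripper":1,"x":-5.2,"y":0,"z":-2.2,"spin":0}
    - {"gripper":1,"x":-5.4,"y":0,"z":-1.8,"spin":0}
    - {"gripper":1,"x":-5.6,"y":0,"z":-1.3,"spin":0}
    - {"gripper":1,"x":-5.7,"y":0,"z":-1,"spin":0}
    - {"gripper":1,"x":-5.8,"y":0,"z":-0.6,"spin":0}
    - {"gripper":1,"x":-5.8,"y":0,"z":-0.2,"spin":0}
    - {"gripper":1,"x":0,"y":0,"z":0,"spin":0}
    - {"gripper":1,"x":0,"y":0,"z":0,"spin":0}
    - {"gripper":1,"x":0,"y":0,"z":0,"spin":0}

```text
time: 34.0
eef_pos: [0.646, -0.0639, 0.0695]
tcp_rot: [0.028, 1.0, -0.0, 0.0]
contact_force: [-1.5, -0.3, -1.1]
opening: 0.243
finger_force: 33.1
```

```bash
python3 tilt.py
```

```text
amber 75 [ 0.663 -0.06   0.056] x [0.654 0.67 ] y [-0.073 -0.049] z [0.049 0.065]
white 106 [ 0.671 -0.055  0.034] x [0.657 0.678] y [-0.067 -0.047] z [0.021 0.047]
white 22 [ 0.645 -0.031  0.009] x [0.642 0.648] y [-0.048 -0.014] z [0.007 0.012]
white 76 [ 0.692 -0.06   0.009] x [0.677 0.696] y [-0.11  -0.016] z [0.006 0.012]
34.0 [ 0.646  -0.0639  0.0695] F 33.13 op 0.2431 [-1.54 -0.3  -1.11]
```

Request:
step_arm:
  commands:
    - {"gripper":1,"x":0,"y":0,"z":-8,"spin":0}
    - {"gripper":1,"x":-5,"y":0,"z":-2,"spin":0}
    - {"gripper":1,"x":0,"y":0,"z":6,"spin":0}
    - {"gripper":1,"x":0,"y":0,"z":3,"spin":0}
    - {"gripper":1,"x":0,"y":0,"z":0,"spin":0}
    - {"gripper":1,"x":0,"y":0,"z":0,"spin":0}
    - {"gripper":1,"x":0,"y":0,"z":0,"spin":0}
    - {"gripper":1,"x":0,"y":0,"z":0,"spin":0}
    - {"gripper":1,"x":0,"y":0,"z":0,"spin":0}
    - {"gripper":1,"x":0,"y":0,"z":0,"spin":0}

```text
time: 35.05
eef_pos: [0.651, -0.0642, 0.0707]
tcp_rot: [0.028, 1.0, -0.0, 0.0]
contact_force: [-0.3, 0.5, 0.2]
opening: 0.245
finger_force: 33.1
```

Request:
step_arm:
  commands:
    - {"gripper":1,"x":0,"y":0,"z":1,"spin":0}
    - {"gripper":1,"x":0,"y":0,"z":1,"spin":0}
    - {"gripper":1,"x":0,"y":0,"z":1,"spin":0}
    - {"gripper":1,"x":0,"y":0,"z":0,"spin":0}
    - {"gripper":1,"x":0,"y":0,"z":0,"spin":0}
    - {"gripper":1,"x":0,"y":0,"z":0,"spin":0}
    - {"gripper":1,"x":0,"y":0,"z":0,"spin":0}
    - {"gripper":1,"x":0,"y":0,"z":0,"spin":0}
    - {"gripper":1,"x":0,"y":0,"z":0,"spin":0}
    - {"gripper":1,"x":0,"y":0,"z":0,"spin":0}

```text
time: 36.05
eef_pos: [0.651, -0.0642, 0.0677]
tcp_rot: [0.028, 1.0, -0.0, 0.0]
contact_force: [-0.4, -0.2, -0.2]
opening: 0.243
finger_force: 33.1
```

```bash
python3 tilt.py
```

```text
amber 72 [ 0.668 -0.06   0.055] x [0.659 0.675] y [-0.074 -0.049] z [0.047 0.06 ]
white 137 [ 0.673 -0.053  0.029] x [0.641 0.682] y [-0.067 -0.016] z [0.007 0.046]
white 67 [ 0.692 -0.064  0.008] x [0.684 0.696] y [-0.114 -0.015] z [0.006 0.011]
36.05 [ 0.651  -0.0642  0.0677] F 33.11 op 0.2427 [-0.42 -0.2  -0.25]
```

Request:
step_arm:
  commands:
    - {"gripper":1,"x":0,"y":0,"z":1.5,"spin":0}
    - {"gripper":1,"x":0,"y":0,"z":1,"spin":0}
    - {"gripper":1,"x":0,"y":0,"z":1,"spin":0}
    - {"gripper":1,"x":0,"y":0,"z":0,"spin":0}
    - {"gripper":1,"x":0,"y":0,"z":0,"spin":0}
    - {"gripper":1,"x":0,"y":0,"z":0,"spin":0}
    - {"gripper":1,"x":0,"y":0,"z":0,"spin":0}
    - {"gripper":1,"x":0,"y":0,"z":0,"spin":0}
    - {"gripper":1,"x":0,"y":0,"z":0,"spin":0}
    - {"gripper":1,"x":0,"y":0,"z":0,"spin":0}

```text
time: 37.1
eef_pos: [0.6517, -0.0643, 0.0661]
tcp_rot: [0.028, 1.0, -0.0, 0.001]
contact_force: [-3.3, 0.3, 5.8]
opening: 0.244
finger_force: 34.1
```

Request:
step_arm:
  commands:
    - {"gripper":1,"x":-3,"y":0,"z":0.3,"spin":0}
    - {"gripper":1,"x":-3,"y":0,"z":0.3,"spin":0}
    - {"gripper":1,"x":-3,"y":0,"z":0.3,"spin":0}
    - {"gripper":1,"x":-3,"y":0,"z":0.3,"spin":0}
    - {"gripper":1,"x":-3,"y":0,"z":0.3,"spin":0}
    - {"gripper":1,"x":-3,"y":0,"z":0.3,"spin":0}
    - {"gripper":1,"x":0,"y":0,"z":0,"spin":0}
    - {"gripper":1,"x":0,"y":0,"z":0,"spin":0}
    - {"gripper":1,"x":0,"y":0,"z":0,"spin":0}
    - {"gripper":1,"x":0,"y":0,"z":0,"spin":0}

```text
time: 38.1
eef_pos: [0.669, -0.0653, 0.0642]
tcp_rot: [0.028, 1.0, -0.0, -0.0]
contact_force: [-3.1, 0.6, 6.6]
opening: 0.246
finger_force: 33.6
```

```bash
python3 tilt.py
```

```text
amber 70 [ 0.682 -0.061  0.048] x [0.675 0.689] y [-0.075 -0.049] z [0.041 0.054]
white 95 [ 0.678 -0.05   0.02 ] x [0.642 0.689] y [-0.061 -0.021] z [0.006 0.037]
white 22 [ 0.691 -0.096  0.01 ] x [0.685 0.694] y [-0.113 -0.076] z [0.006 0.012]
white 26 [ 0.694 -0.035  0.009] x [0.689 0.697] y [-0.054 -0.018] z [0.006 0.012]
38.1 [ 0.669  -0.0653  0.0642] F 33.59 op 0.2462 [-3.1   0.64  6.65]
```

Run:
```python
from h import *
d=read_camera("scene"); P=cloud(d); c=d["color"].astype(int)
m=(P[...,0]>.655)&(P[...,0]<.70)&(abs(P[...,1]+.064)<.012)&(P[...,2]>.012)&(P[...,2]<.06)
for a in range(12,60,6):
    k=m&(P[...,2]*1000>=a)&(P[...,2]*1000<a+6)
    if k.sum()>3: print(a,k.sum(),np.percentile(P[k][:,0],[50,90]).round(4))
m=(P[...,0]>.66)&(P[...,0]<.71)&(abs(P[...,1]-.044)<.012)
for a in range(12,60,6):
    k=m&(P[...,2]*1000>=a)&(P[...,2]*1000<a+6)
    if k.sum()>3: print("ref",a,k.sum(),np.percentile(P[k][:,0],[50,90]).round(4))
```

```text
12 15 [0.6871 0.6895]
18 22 [0.6874 0.6893]
24 18 [0.6866 0.69  ]
30 21 [0.6875 0.6888]
36 21 [0.6858 0.6893]
42 27 [0.6851 0.6882]
48 29 [0.6821 0.6856]
54 12 [0.68   0.6822]
ref 12 19 [0.6933 0.6967]
ref 18 17 [0.6947 0.6956]
ref 24 20 [0.6941 0.6965]
ref 30 19 [0.6936 0.6961]
ref 36 23 [0.6938 0.6967]
ref 42 35 [0.6925 0.6956]
ref 48 33 [0.6869 0.6905]
ref 54 18 [0.6876 0.6898]
```

Tipped1's face is vertical: x is constant over its height, and it sits in the lane. I release it, back off and look over the rack.

Request:
step_arm:
  commands:
    - {"gripper":1,"x":0,"y":0,"z":-0.7,"spin":0}
    - {"gripper":0.2,"x":0,"y":0,"z":0,"spin":0}
    - {"gripper":0.0,"x":0,"y":0,"z":0,"spin":0}
    - {"gripper":0.0,"x":0,"y":0,"z":0,"spin":0}
    - {"gripper":0.0,"x":0,"y":0,"z":0,"spin":0}
    - {"gripper":0.0,"x":0,"y":0,"z":-10,"spin":0}
    - {"gripper":0.0,"x":0,"y":0,"z":-25,"spin":0}
    - {"gripper":0.0,"x":0,"y":0,"z":-30,"spin":0}
    - {"gripper":0.0,"x":0,"y":0,"z":-30,"spin":0}
    - {"gripper":0.0,"x":0,"y":0,"z":-30,"spin":0}

```text
time: 39.2
eef_pos: [0.669, -0.0652, 0.19]
tcp_rot: [0.028, 1.0, -0.0, 0.0]
contact_force: [-0.3, 1.0, -0.1]
opening: 0.499
finger_force: 0.0
```

Request:
step_arm:
  commands:
    - {"gripper":0.0,"x":13,"y":-16,"z":-7,"spin":0}
    - {"gripper":0.0,"x":13,"y":-16,"z":-7,"spin":0}
    - {"gripper":0.0,"x":13,"y":-16,"z":-7,"spin":0}
    - {"gripper":0.0,"x":13,"y":-16,"z":-7,"spin":0}
    - {"gripper":0.0,"x":13,"y":-16,"z":-7,"spin":0}
    - {"gripper":0.0,"x":13,"y":-16,"z":-7,"spin":0}
    - {"gripper":0.0,"x":13,"y":-16,"z":0,"spin":0}
    - {"gripper":0.0,"x":13,"y":-16,"z":0,"spin":0}
    - {"gripper":0.0,"x":13,"y":-16,"z":0,"spin":0}
    - {"gripper":0.0,"x":13,"y":-16,"z":0,"spin":0}

```text
time: 40.2
eef_pos: [0.5297, -0.2183, 0.231]
tcp_rot: [0.028, 1.0, -0.0, 0.001]
contact_force: [0.5, -0.4, 0.5]
opening: 0.499
finger_force: 0.0
```

Run:
```python
from h import *
c,p,s,d=wrist(); save("w4",c); np.savez("w4.npz",c=c,p=p); z=p[...,2]
print(s["time"],s["eef_pos"],s["tcp_rot"],s["qpos"].round(2))
def rect(m,nm):
    q=p[m]; r=cv2.minAreaRect((q[:,:2]*1000).astype(np.float32)); print(nm,len(q),np.round(r[0],1),np.round(r[1],1),round(r[2],2))
near=(abs(p[...,0]-.473)<.06)&(abs(p[...,1]+.222)<.16)
rect(near&(z>.019)&(z<.025),"rack top")
for y in(-.137,-.194,-.252,-.308):
    for a,b in((.03,.05),(.05,.07),(.07,.09)):
        m=near&(abs(p[...,1]-y)<.024)&(z>a)&(z<b)
        if m.sum()>20:q=p[m];print(y,a,m.sum(),"x",np.percentile(q[:,0],[2,98]).round(4),"y",np.percentile(q[:,1],[2,50,98]).round(4),"zmax",np.percentile(q[:,2],98).round(4))
for nm,(x,y) in dict(t2=(.675,.044),t1=(.669,-.065),s1=(.66,-.214)).items():
    m=(abs(p[...,0]-x)<.03)&(abs(p[...,1]-y)<.03)&(z>.065); print(nm,np.nanmedian(p[m],0).round(4),m.sum())
```

```text
40.2 [ 0.52973541 -0.21831343  0.23096339] [ 2.77692818e-02  9.99614169e-01 -3.19747184e-04  5.26450396e-04] [-0.57  0.07  1.85 -0.    1.22 -2.08]
rack top 11217 [ 474.5 -225.8] [271.4  71.1] 88.17
-0.137 0.03 169 x [0.4518 0.4959] y [-0.1459 -0.1448 -0.1392] zmax 0.0496
-0.137 0.05 196 x [0.4513 0.4975] y [-0.1459 -0.1449 -0.1394] zmax 0.0698
-0.137 0.07 569 x [0.4536 0.496 ] y [-0.1457 -0.14   -0.1336] zmax 0.0764
-0.194 0.03 39 x [0.4495 0.4875] y [-0.2032 -0.2023 -0.1967] zmax 0.0421
-0.194 0.07 562 x [0.4537 0.4941] y [-0.2034 -0.1977 -0.1918] zmax 0.0765
-0.252 0.03 77 x [0.4465 0.4926] y [-0.2547 -0.2493 -0.2478] zmax 0.0494
-0.252 0.05 116 x [0.4456 0.4922] y [-0.2544 -0.2488 -0.2482] zmax 0.0697
-0.252 0.07 584 x [0.4492 0.4899] y [-0.2609 -0.2544 -0.2487] zmax 0.0766
-0.308 0.03 218 x [0.4465 0.4935] y [-0.3123 -0.3067 -0.3058] zmax 0.0497
-0.308 0.05 280 x [0.4473 0.4932] y [-0.312  -0.3065 -0.3054] zmax 0.0696
-0.308 0.07 542 x [0.4496 0.4914] y [-0.3184 -0.3114 -0.3061] zmax 0.0764
t2 [0.6771 0.041  0.0759] 230
t1 [nan nan nan] 0
s1 [ 0.6582 -0.2174  0.0762] 344
  return np.nanmean(a, axis, out=out, keepdims=keepdims)
```

View pics/w4.png

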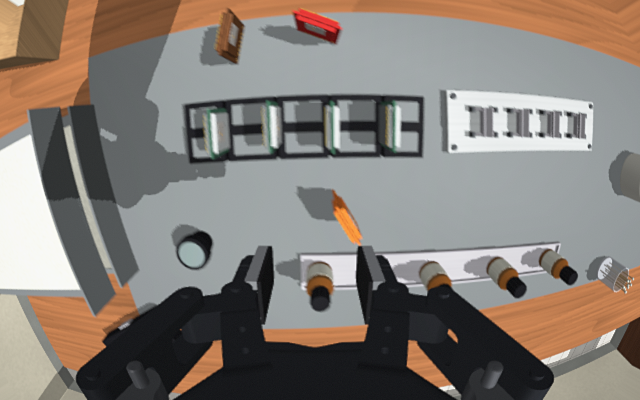

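All four bottles stand, and the rack boards are clear at (215,132), (271,128), (332,128) and (392,126). I start with the board nearest the stand.

Request:
step_arm:
  commands:
    - {"gripper":0.0,"x":0,"y":0,"z":0,"spin":-1.4}
    - {"gripper":0.0,"x":11.6,"y":15.4,"z":8,"spin":0}
    - {"gripper":0.0,"x":11.6,"y":15.4,"z":8,"spin":0}
    - {"gripper":0.0,"x":11.6,"y":15.4,"z":8,"spin":0}
    - {"gripper":0.0,"x":11.6,"y":15.4,"z":8,"spin":0}
    - {"gripper":0.0,"x":11.6,"y":15.4,"z":8,"spin":0}
    - {"gripper":0.0,"x":0,"y":0,"z":20,"spin":0}
    - {"gripper":0.0,"x":0,"y":0,"z":20,"spin":0}
    - {"gripper":0.0,"x":0,"y":0,"z":10,"spin":0}
    - {"gripper":0.0,"x":0,"y":0,"z":0,"spin":0}
  force: 50

```text
time: 41.25
eef_pos: [0.4741, -0.138, 0.1387]
tcp_rot: [0.015, 1.0, 0.001, -0.001]
contact_force: [-0.1, 0.3, 1.4]
opening: 0.503
finger_force: 0.0
```

Request:
step_arm:
  commands:
    - {"gripper":0.0,"x":0,"y":-1.5,"z":22,"spin":0}
    - {"gripper":0.0,"x":0,"y":0,"z":22,"spin":0}
    - {"gripper":0.0,"x":0,"y":0,"z":22,"spin":0}
    - {"gripper":0.0,"x":0,"y":0,"z":16,"spin":0}
    - {"gripper":0.0,"x":0,"y":0,"z":10,"spin":0}
    - {"gripper":0.0,"x":0,"y":0,"z":0,"spin":0}
    - {"gripper":0.5,"x":0,"y":0,"z":0,"spin":0}
    - {"gripper":1,"x":0,"y":0,"z":0,"spin":0}
    - {"gripper":1,"x":0,"y":0,"z":0,"spin":0}
    - {"gripper":1,"x":0,"y":0,"z":0,"spin":0}

```text
time: 42.25
eef_pos: [0.4756, -0.1405, 0.0494]
tcp_rot: [0.016, 1.0, -0.0, 0.001]
contact_force: [1.3, 1.7, 5.7]
opening: 0.128
finger_force: 49.2
```

Request:
step_arm:
  commands:
    - {"gripper":1,"x":0,"y":0,"z":0,"spin":0}
    - {"gripper":1,"x":0,"y":0,"z":-4,"spin":0}
    - {"gripper":1,"x":0,"y":0,"z":-6,"spin":0}
    - {"gripper":1,"x":0,"y":0,"z":-10,"spin":0}
    - {"gripper":1,"x":0,"y":0,"z":-15,"spin":0}
    - {"gripper":1,"x":0,"y":0,"z":-20,"spin":0}
    - {"gripper":1,"x":0,"y":0,"z":-20,"spin":0}
    - {"gripper":1,"x":0,"y":0,"z":-20,"spin":0}
    - {"gripper":1,"x":0,"y":0,"z":-5,"spin":0}
    - {"gripper":1,"x":0,"y":0,"z":0,"spin":0}

```text
time: 43.25
eef_pos: [0.4751, -0.1408, 0.1492]
tcp_rot: [0.016, 1.0, -0.001, 0.001]
contact_force: [-1.1, 0.3, -1.3]
opening: 0.129
finger_force: 48.6
```

Request:
step_arm:
  commands:
    - {"gripper":1,"x":0,"y":0,"z":0,"spin":-3.4}
    - {"gripper":1,"x":-0.4,"y":22,"z":0,"spin":0}
    - {"gripper":1,"x":-0.4,"y":28,"z":0,"spin":0}
    - {"gripper":1,"x":-0.4,"y":28,"z":0,"spin":0}
    - {"gripper":1,"x":-0.4,"y":28,"z":0,"spin":0}
    - {"gripper":1,"x":-0.4,"y":28,"z":0,"spin":0}
    - {"gripper":1,"x":0,"y":0,"z":25,"spin":0}
    - {"gripper":1,"x":0,"y":0,"z":25,"spin":0}
    - {"gripper":1,"x":0,"y":0,"z":17,"spin":0}
    - {"gripper":1,"x":0,"y":0,"z":0,"spin":0}

```text
time: 44.25
eef_pos: [0.4695, -0.0056, 0.0771]
tcp_rot: [-0.014, 1.0, 0.001, -0.004]
contact_force: [-1.2, -0.6, -0.3]
opening: 0.129
finger_force: 48.7
```

Request:
step_arm:
  commands:
    - {"gripper":1,"x":-2,"y":-1,"z":0,"spin":0}
    - {"gripper":1,"x":0,"y":0,"z":3,"spin":0}
    - {"gripper":1,"x":0,"y":0,"z":4,"spin":0}
    - {"gripper":1,"x":0,"y":0,"z":4,"spin":0}
    - {"gripper":1,"x":0,"y":0,"z":4,"spin":0}
    - {"gripper":1,"x":0,"y":0,"z":4,"spin":0}
    - {"gripper":1,"x":0,"y":0,"z":4,"spin":0}
    - {"gripper":1,"x":0,"y":0,"z":2,"spin":0}
    - {"gripper":1,"x":0,"y":0,"z":2,"spin":0}
    - {"gripper":1,"x":0,"y":0,"z":0,"spin":0}

```text
time: 45.25
eef_pos: [0.4771, -0.0078, 0.0556]
tcp_rot: [-0.014, 1.0, -0.0, 0.003]
contact_force: [1.0, 0.2, 4.4]
opening: 0.128
finger_force: 50.6
```

Request:
step_arm:
  commands:
    - {"gripper":1,"x":0,"y":0,"z":2,"spin":0}
    - {"gripper":1,"x":0,"y":0,"z":2,"spin":0}
    - {"gripper":1,"x":0,"y":0,"z":2,"spin":0}
    - {"gripper":1,"x":0,"y":0,"z":0,"spin":0}
    - {"gripper":1,"x":0,"y":0,"z":0,"spin":0}
    - {"gripper":1,"x":0,"y":0,"z":0,"spin":0}
    - {"gripper":1,"x":0,"y":0,"z":0,"spin":0}
    - {"gripper":1,"x":0,"y":0,"z":0,"spin":0}
    - {"gripper":1,"x":0,"y":0,"z":0,"spin":0}
    - {"gripper":1,"x":0,"y":0,"z":0,"spin":0}

```text
time: 46.25
eef_pos: [0.4774, -0.0079, 0.0532]
tcp_rot: [-0.014, 1.0, -0.0, 0.001]
contact_force: [-8.4, 1.6, 29.2]
opening: 0.127
finger_force: 54.2
```

Request:
step_arm:
  commands:
    - {"gripper":1,"x":0,"y":0,"z":-5,"spin":0}
    - {"gripper":0.3,"x":0,"y":0,"z":0,"spin":0}
    - {"gripper":0.0,"x":0,"y":0,"z":0,"spin":0}
    - {"gripper":0.0,"x":0,"y":0,"z":0,"spin":0}
    - {"gripper":0.0,"x":0,"y":0,"z":0,"spin":0}
    - {"gripper":0.0,"x":0,"y":0,"z":-15,"spin":0}
    - {"gripper":0.0,"x":0,"y":0,"z":-25,"spin":0}
    - {"gripper":0.0,"x":0,"y":0,"z":-30,"spin":0}
    - {"gripper":0.0,"x":0,"y":0,"z":-30,"spin":0}
    - {"gripper":0.0,"x":0,"y":0,"z":0,"spin":3.4}

```text
time: 47.25
eef_pos: [0.4777, -0.008, 0.1576]
tcp_rot: [0.016, 1.0, -0.001, 0.004]
contact_force: [0.3, 0.2, 0.9]
opening: 0.501
finger_force: 0.0
```

Request:
step_arm:
  commands:
    - {"gripper":0.0,"x":0,"y":-30,"z":0,"spin":0}
    - {"gripper":0.0,"x":-0.5,"y":-30,"z":0,"spin":0}
    - {"gripper":0.0,"x":-0.5,"y":-30,"z":0,"spin":0}
    - {"gripper":0.0,"x":-0.5,"y":-30,"z":0,"spin":0}
    - {"gripper":0.0,"x":-0.5,"y":-30,"z":0,"spin":0}
    - {"gripper":0.0,"x":-0.5,"y":-30,"z":0,"spin":0}
    - {"gripper":0.0,"x":0,"y":-10,"z":0,"spin":0}
    - {"gripper":0.0,"x":0,"y":0,"z":20,"spin":0}
    - {"gripper":0.0,"x":0,"y":0,"z":20,"spin":0}
    - {"gripper":0.0,"x":0,"y":0,"z":0,"spin":0}

```text
time: 48.25
eef_pos: [0.4693, -0.1956, 0.1097]
tcp_rot: [0.016, 1.0, 0.002, -0.003]
contact_force: [-0.4, 0.2, 0.4]
opening: 0.498
finger_force: 0.0
```

Run:
```python
from h import *
c,p,s,d=wrist(); save("w5",c[60:260,120:640],1.5); z=p[...,2]
print(s["time"],s["eef_pos"],s["tcp_rot"])
for x,y in((.474,-.0075),(.474,-.1977),(.47,-.2545),(.47,-.3115)):
    q=p[(abs(p[...,0]-x)<.035)&(abs(p[...,1]-y)<.02)&(z>.068)&(z<.095)]
    if len(q)>20: print(y,len(q),"x",np.percentile(q[:,0],[2,98]).round(4),"y",np.percentile(q[:,1],[2,50,98]).round(4),"z",np.percentile(q[:,2],[50,98]).round(4))
```

```text
48.25 [ 0.46926536 -0.19555824  0.10972898] [ 0.0156202   0.99987097  0.00215314 -0.00306947]
-0.0075 1060 x [0.4515 0.4975] y [-0.0143 -0.0114 -0.0018] z [0.0776 0.0812]
-0.1977 1339 x [0.4511 0.493 ] y [-0.2028 -0.1969 -0.191 ] z [0.0736 0.0764]
-0.2545 1363 x [0.446 0.49 ] y [-0.2606 -0.2536 -0.2485] z [0.0736 0.0763]
-0.3115 1099 x [0.447 0.492] y [-0.3177 -0.3105 -0.3057] z [0.0734 0.0762]
```

View pics/w5.png

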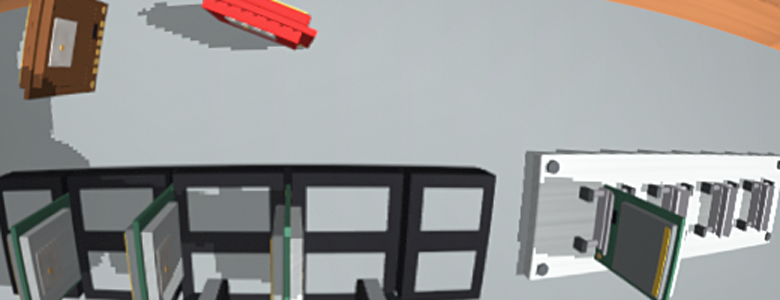

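The board stands in clip1 at crop (645,245). Now the second board.

Request:
step_arm:
  commands:
    - {"gripper":0.0,"x":0,"y":-1.5,"z":10,"spin":0}
    - {"gripper":0.0,"x":0,"y":0,"z":20,"spin":0}
    - {"gripper":0.0,"x":0,"y":0,"z":18,"spin":0}
    - {"gripper":0.0,"x":0,"y":0,"z":14,"spin":0}
    - {"gripper":0.0,"x":0,"y":0,"z":0,"spin":0}
    - {"gripper":0.5,"x":0,"y":0,"z":0,"spin":0}
    - {"gripper":1,"x":0,"y":0,"z":0,"spin":0}
    - {"gripper":1,"x":0,"y":0,"z":0,"spin":0}
    - {"gripper":1,"x":0,"y":0,"z":0,"spin":0}
    - {"gripper":1,"x":0,"y":0,"z":0,"spin":0}

```text
time: 49.3
eef_pos: [0.4722, -0.1987, 0.0522]
tcp_rot: [0.016, 1.0, 0.0, 0.001]
contact_force: [1.1, 3.9, 5.2]
opening: 0.127
finger_force: 49.8
```

Request:
step_arm:
  commands:
    - {"gripper":1,"x":0,"y":0,"z":0,"spin":0}
    - {"gripper":1,"x":0,"y":0,"z":-4,"spin":0}
    - {"gripper":1,"x":0,"y":0,"z":-6,"spin":0}
    - {"gripper":1,"x":0,"y":0,"z":-10,"spin":0}
    - {"gripper":1,"x":0,"y":0,"z":-15,"spin":0}
    - {"gripper":1,"x":0,"y":0,"z":-20,"spin":0}
    - {"gripper":1,"x":0,"y":0,"z":-25,"spin":0}
    - {"gripper":1,"x":0,"y":0,"z":-25,"spin":0}
    - {"gripper":1,"x":0,"y":0,"z":-5,"spin":0}
    - {"gripper":1,"x":0,"y":0,"z":0,"spin":-3.4}

```text
time: 50.3
eef_pos: [0.4721, -0.1997, 0.1628]
tcp_rot: [-0.015, 1.0, -0.001, 0.002]
contact_force: [0.3, 0.2, -0.9]
opening: 0.127
finger_force: 49.0
```

Request:
step_arm:
  commands:
    - {"gripper":1,"x":-0.6,"y":20,"z":0,"spin":0}
    - {"gripper":1,"x":-0.6,"y":29,"z":0,"spin":0}
    - {"gripper":1,"x":-0.6,"y":29,"z":0,"spin":0}
    - {"gripper":1,"x":-0.6,"y":29,"z":0,"spin":0}
    - {"gripper":1,"x":-0.6,"y":29,"z":0,"spin":0}
    - {"gripper":1,"x":-0.6,"y":29,"z":0,"spin":0}
    - {"gripper":1,"x":-0.6,"y":29,"z":0,"spin":0}
    - {"gripper":1,"x":-0.6,"y":29,"z":0,"spin":0}
    - {"gripper":1,"x":-0.6,"y":27,"z":0,"spin":0}
    - {"gripper":1,"x":0,"y":0,"z":0,"spin":0}

```text
time: 51.3
eef_pos: [0.469, 0.0532, 0.1603]
tcp_rot: [-0.016, 1.0, 0.0, -0.001]
contact_force: [0.5, -0.7, -0.9]
opening: 0.136
finger_force: 49.1
```

Request:
step_arm:
  commands:
    - {"gripper":1,"x":0,"y":0,"z":25,"spin":0}
    - {"gripper":1,"x":0,"y":0,"z":25,"spin":0}
    - {"gripper":1,"x":0,"y":0,"z":20,"spin":0}
    - {"gripper":1,"x":0,"y":0,"z":7,"spin":0}
    - {"gripper":1,"x":0,"y":0,"z":0,"spin":0}
    - {"gripper":1,"x":0,"y":0,"z":0,"spin":0}
    - {"gripper":1,"x":0,"y":0,"z":0,"spin":0}
    - {"gripper":1,"x":0,"y":0,"z":0,"spin":0}
    - {"gripper":1,"x":0,"y":0,"z":0,"spin":0}
    - {"gripper":1,"x":0,"y":0,"z":0,"spin":0}

```text
time: 52.3
eef_pos: [0.47, 0.0512, 0.0845]
tcp_rot: [-0.014, 1.0, -0.0, 0.0]
contact_force: [-0.1, -0.0, -0.8]
opening: 0.131
finger_force: 49.1
```

Request:
step_arm:
  commands:
    - {"gripper":1,"x":0,"y":0,"z":6,"spin":0}
    - {"gripper":1,"x":0,"y":0,"z":5,"spin":0}
    - {"gripper":1,"x":0,"y":0,"z":4,"spin":0}
    - {"gripper":1,"x":0,"y":0,"z":4,"spin":0}
    - {"gripper":1,"x":0,"y":0,"z":4,"spin":0}
    - {"gripper":1,"x":0,"y":0,"z":4,"spin":0}
    - {"gripper":1,"x":0,"y":0,"z":3,"spin":0}
    - {"gripper":1,"x":0,"y":0,"z":2,"spin":0}
    - {"gripper":1,"x":0,"y":0,"z":0,"spin":0}
    - {"gripper":1,"x":0,"y":0,"z":0,"spin":0}

```text
time: 53.3
eef_pos: [0.4723, 0.0506, 0.0559]
tcp_rot: [-0.014, 1.0, -0.001, 0.001]
contact_force: [-6.2, -1.7, 22.3]
opening: 0.13
finger_force: 52.9
```

Request:
step_arm:
  commands:
    - {"gripper":1,"x":0,"y":0,"z":2,"spin":0}
    - {"gripper":1,"x":0,"y":0,"z":0,"spin":0}
    - {"gripper":1,"x":0,"y":0,"z":-6,"spin":0}
    - {"gripper":0.3,"x":0,"y":0,"z":0,"spin":0}
    - {"gripper":0.0,"x":0,"y":0,"z":0,"spin":0}
    - {"gripper":0.0,"x":0,"y":0,"z":0,"spin":0}
    - {"gripper":0.0,"x":0,"y":0,"z":-15,"spin":0}
    - {"gripper":0.0,"x":0,"y":0,"z":-25,"spin":0}
    - {"gripper":0.0,"x":0,"y":0,"z":-30,"spin":0}
    - {"gripper":0.0,"x":0,"y":0,"z":-27,"spin":3.4}

```text
time: 54.3
eef_pos: [0.4693, 0.0513, 0.1533]
tcp_rot: [0.016, 1.0, 0.0, -0.001]
contact_force: [-0.4, -0.2, -0.4]
opening: 0.499
finger_force: 0.0
```

Request:
step_arm:
  commands:
    - {"gripper":0.0,"x":-0.6,"y":-24.6,"z":0,"spin":0}
    - {"gripper":0.0,"x":-0.6,"y":-35,"z":0,"spin":0}
    - {"gripper":0.0,"x":-0.6,"y":-35,"z":0,"spin":0}
    - {"gripper":0.0,"x":-0.6,"y":-35,"z":0,"spin":0}
    - {"gripper":0.0,"x":-0.6,"y":-35,"z":0,"spin":0}
    - {"gripper":0.0,"x":-0.6,"y":-35,"z":0,"spin":0}
    - {"gripper":0.0,"x":-0.6,"y":-35,"z":0,"spin":0}
    - {"gripper":0.0,"x":-0.6,"y":-35,"z":0,"spin":0}
    - {"gripper":0.0,"x":-0.6,"y":-35,"z":0,"spin":0}
    - {"gripper":0.0,"x":0,"y":0,"z":0,"spin":0}

```text
time: 55.3
eef_pos: [0.4654, -0.2568, 0.1526]
tcp_rot: [0.018, 1.0, -0.0, -0.0]
contact_force: [0.4, 0.1, -0.1]
opening: 0.499
finger_force: 0.0
```

Request:
step_arm:
  commands:
    - {"gripper":0.0,"x":0,"y":0,"z":20,"spin":0}
    - {"gripper":0.0,"x":0,"y":0,"z":25,"spin":0}
    - {"gripper":0.0,"x":0,"y":0,"z":5,"spin":0}
    - {"gripper":0.0,"x":0,"y":0,"z":0,"spin":0}
    - {"gripper":0.0,"x":0,"y":0,"z":0,"spin":0}
    - {"gripper":0.0,"x":0,"y":0,"z":0,"spin":0}
    - {"gripper":0.0,"x":0,"y":0,"z":0,"spin":0}
    - {"gripper":0.0,"x":0,"y":0,"z":0,"spin":0}
    - {"gripper":0.0,"x":0,"y":0,"z":0,"spin":0}
    - {"gripper":0.0,"x":0,"y":0,"z":0,"spin":0}

```text
time: 56.3
eef_pos: [0.4657, -0.2535, 0.1032]
tcp_rot: [0.016, 1.0, -0.0, 0.0]
contact_force: [-0.1, -0.4, -0.1]
opening: 0.503
finger_force: 0.0
```

```bash
cat > chk.py <<'E'
from h import *
import sys
c,p,s,d=wrist(); z=p[...,2]
print(s["time"],s["eef_pos"],s["tcp_rot"])
for x,y in((.474,-.0075),(.4705,.0511),(.4689,.1091),(.4673,.1671),(.474,-.1977),(.47,-.2545),(.47,-.3115)):
    q=p[(abs(p[...,0]-x)<.035)&(abs(p[...,1]-y)<.02)&(z>.068)&(z<.095)]
    if len(q)>20: print(y,len(q),"x",np.percentile(q[:,0],[2,98]).round(4),"y",np.percentile(q[:,1],[2,50,98]).round(4),"z",np.percentile(q[:,2],[50,98]).round(4))
E
python3 chk.py
```

```text
56.3 [ 0.46568518 -0.25348948  0.10320129] [ 1.56508708e-02  9.99877509e-01 -7.18781327e-05  1.11739574e-04]
-0.0075 828 x [0.4516 0.4975] y [-0.0147 -0.0118 -0.003 ] z [0.0769 0.0812]
0.0511 268 x [0.4561 0.4958] y [0.0428 0.0452 0.051 ] z [0.0721 0.0793]
-0.2545 1448 x [0.4469 0.4885] y [-0.274  -0.2551 -0.2493] z [0.0737 0.0915]
-0.3115 1414 x [0.4467 0.4914] y [-0.3182 -0.3111 -0.306 ] z [0.0735 0.0763]
```

Request:
step_arm:
  commands:
    - {"gripper":0.0,"x":-2.5,"y":-1,"z":10,"spin":0}
    - {"gripper":0.0,"x":0,"y":0,"z":18,"spin":0}
    - {"gripper":0.0,"x":0,"y":0,"z":15,"spin":0}
    - {"gripper":0.0,"x":0,"y":0,"z":12,"spin":0}
    - {"gripper":0.0,"x":0,"y":0,"z":0,"spin":0}
    - {"gripper":0.0,"x":0,"y":0,"z":0,"spin":0}
    - {"gripper":0.5,"x":0,"y":0,"z":0,"spin":0}
    - {"gripper":1,"x":0,"y":0,"z":0,"spin":0}
    - {"gripper":1,"x":0,"y":0,"z":0,"spin":0}
    - {"gripper":1,"x":0,"y":0,"z":0,"spin":0}

```text
time: 57.35
eef_pos: [0.4687, -0.2549, 0.049]
tcp_rot: [0.016, 1.0, -0.001, 0.001]
contact_force: [-0.2, 0.9, 3.1]
opening: 0.128
finger_force: 49.1
```

Request:
step_arm:
  commands:
    - {"gripper":1,"x":0,"y":0,"z":0,"spin":0}
    - {"gripper":1,"x":0,"y":0,"z":-4,"spin":0}
    - {"gripper":1,"x":0,"y":0,"z":-6,"spin":0}
    - {"gripper":1,"x":0,"y":0,"z":-10,"spin":0}
    - {"gripper":1,"x":0,"y":0,"z":-15,"spin":0}
    - {"gripper":1,"x":0,"y":0,"z":-20,"spin":0}
    - {"gripper":1,"x":0,"y":0,"z":-25,"spin":0}
    - {"gripper":1,"x":0,"y":0,"z":-25,"spin":0}
    - {"gripper":1,"x":0,"y":0,"z":-5,"spin":-3.4}
    - {"gripper":1,"x":0,"y":0,"z":0,"spin":0}

```text
time: 58.35
eef_pos: [0.4691, -0.2551, 0.161]
tcp_rot: [-0.014, 1.0, -0.001, 0.002]
contact_force: [0.0, 0.0, -0.7]
opening: 0.129
finger_force: 49.0
```

Request:
step_arm:
  commands:
    - {"gripper":1,"x":-1,"y":26,"z":0,"spin":0}
    - {"gripper":1,"x":-1,"y":38,"z":0,"spin":0}
    - {"gripper":1,"x":-1,"y":38,"z":0,"spin":0}
    - {"gripper":1,"x":-1,"y":38,"z":0,"spin":0}
    - {"gripper":1,"x":-1,"y":38,"z":0,"spin":0}
    - {"gripper":1,"x":-1,"y":38,"z":0,"spin":0}
    - {"gripper":1,"x":-1,"y":38,"z":0,"spin":0}
    - {"gripper":1,"x":-1,"y":38,"z":0,"spin":0}
    - {"gripper":1,"x":-1,"y":38,"z":0,"spin":0}
    - {"gripper":1,"x":-1,"y":34,"z":0,"spin":0}

```text
time: 59.35
eef_pos: [0.4669, 0.1115, 0.1577]
tcp_rot: [-0.014, 1.0, 0.0, -0.001]
contact_force: [0.1, 0.6, -1.4]
opening: 0.124
finger_force: 48.9
```

Request:
step_arm:
  commands:
    - {"gripper":1,"x":0,"y":0,"z":20,"spin":0}
    - {"gripper":1,"x":0,"y":0,"z":25,"spin":0}
    - {"gripper":1,"x":0,"y":0,"z":20,"spin":0}
    - {"gripper":1,"x":0,"y":0,"z":12,"spin":0}
    - {"gripper":1,"x":0,"y":0,"z":0,"spin":0}
    - {"gripper":1,"x":0,"y":0,"z":0,"spin":0}
    - {"gripper":1,"x":0,"y":0,"z":0,"spin":0}
    - {"gripper":1,"x":0,"y":0,"z":0,"spin":0}
    - {"gripper":1,"x":0,"y":0,"z":0,"spin":0}
    - {"gripper":1,"x":0,"y":0,"z":0,"spin":0}

```text
time: 60.35
eef_pos: [0.4682, 0.1096, 0.0815]
tcp_rot: [-0.014, 1.0, 0.0, 0.0]
contact_force: [-0.1, 0.3, -0.1]
opening: 0.127
finger_force: 49.1
```

Aligned. Push down 28.5 mm plus about 6 mm to be sure.

Request:
step_arm:
  commands:
    - {"gripper":1,"x":0,"y":0,"z":6,"spin":0}
    - {"gripper":1,"x":0,"y":0,"z":5,"spin":0}
    - {"gripper":1,"x":0,"y":0,"z":4,"spin":0}
    - {"gripper":1,"x":0,"y":0,"z":4,"spin":0}
    - {"gripper":1,"x":0,"y":0,"z":4,"spin":0}
    - {"gripper":1,"x":0,"y":0,"z":4,"spin":0}
    - {"gripper":1,"x":0,"y":0,"z":4,"spin":0}
    - {"gripper":1,"x":0,"y":0,"z":3,"spin":0}
    - {"gripper":1,"x":0,"y":0,"z":0,"spin":0}
    - {"gripper":1,"x":0,"y":0,"z":0,"spin":0}

```text
time: 61.35
eef_pos: [0.4708, 0.1093, 0.0526]
tcp_rot: [-0.014, 1.0, -0.001, 0.001]
contact_force: [-10.5, -3.1, 32.3]
opening: 0.129
finger_force: 54.1
```

Request:
step_arm:
  commands:
    - {"gripper":1,"x":0,"y":0,"z":-5,"spin":0}
    - {"gripper":0.3,"x":0,"y":0,"z":0,"spin":0}
    - {"gripper":0.0,"x":0,"y":0,"z":0,"spin":0}
    - {"gripper":0.0,"x":0,"y":0,"z":0,"spin":0}
    - {"gripper":0.0,"x":0,"y":0,"z":-15,"spin":0}
    - {"gripper":0.0,"x":0,"y":0,"z":-25,"spin":0}
    - {"gripper":0.0,"x":0,"y":0,"z":-30,"spin":0}
    - {"gripper":0.0,"x":0,"y":0,"z":-27,"spin":3.4}
    - {"gripper":0.0,"x":-1,"y":-25,"z":0,"spin":0}
    - {"gripper":0.0,"x":-1,"y":-35,"z":0,"spin":0}

```text
time: 62.35
eef_pos: [0.4684, 0.05, 0.1498]
tcp_rot: [0.014, 1.0, 0.0, 0.001]
contact_force: [-0.1, 0.2, -0.5]
opening: 0.497
finger_force: 0.0
```

Request:
step_arm:
  commands:
    - {"gripper":0.0,"x":-1,"y":-40,"z":0,"spin":0}
    - {"gripper":0.0,"x":-1,"y":-40,"z":0,"spin":0}
    - {"gripper":0.0,"x":-1,"y":-40,"z":0,"spin":0}
    - {"gripper":0.0,"x":-1,"y":-40,"z":0,"spin":0}
    - {"gripper":0.0,"x":-1,"y":-40,"z":0,"spin":0}
    - {"gripper":0.0,"x":-1,"y":-40,"z":0,"spin":0}
    - {"gripper":0.0,"x":-1,"y":-40,"z":0,"spin":0}
    - {"gripper":0.0,"x":-1,"y":-40,"z":0,"spin":0}
    - {"gripper":0.0,"x":-1,"y":-25,"z":0,"spin":0}
    - {"gripper":0.0,"x":-1,"y":-15,"z":0,"spin":0}

```text
time: 63.35
eef_pos: [0.4663, -0.3122, 0.1482]
tcp_rot: [0.017, 1.0, 0.001, -0.0]
contact_force: [-0.1, 1.1, 0.4]
opening: 0.501
finger_force: 0.0
```

Request:
step_arm:
  commands:
    - {"gripper":0.0,"x":0,"y":0,"z":20,"spin":0}
    - {"gripper":0.0,"x":0,"y":0,"z":25,"spin":0}
    - {"gripper":0.0,"x":0,"y":0,"z":5,"spin":0}
    - {"gripper":0.0,"x":0,"y":0,"z":0,"spin":0}
    - {"gripper":0.0,"x":0,"y":0,"z":0,"spin":0}
    - {"gripper":0.0,"x":0,"y":0,"z":0,"spin":0}
    - {"gripper":0.0,"x":0,"y":0,"z":0,"spin":0}
    - {"gripper":0.0,"x":0,"y":0,"z":0,"spin":0}
    - {"gripper":0.0,"x":0,"y":0,"z":0,"spin":0}
    - {"gripper":0.0,"x":0,"y":0,"z":0,"spin":0}

```text
time: 64.35
eef_pos: [0.4668, -0.3106, 0.0992]
tcp_rot: [0.016, 1.0, -0.0, 0.0]
contact_force: [0.5, -0.8, 0.5]
opening: 0.502
finger_force: 0.0
```

```bash
python3 chk.py
```

```text
64.35 [ 0.46682211 -0.31063277  0.0992317 ] [ 1.56241888e-02  9.99877919e-01 -1.18967567e-04  1.30515876e-04]
-0.0075 174 x [0.4676 0.4985] y [-0.0156 -0.0128 -0.0074] z [0.0716 0.0779]
-0.3115 1543 x [0.449  0.4893] y [-0.3312 -0.3127 -0.3067] z [0.0736 0.0905]
```

Request:
step_arm:
  commands:
    - {"gripper":0.0,"x":-2.5,"y":-1,"z":10,"spin":0}
    - {"gripper":0.0,"x":0,"y":0,"z":17,"spin":0}
    - {"gripper":0.0,"x":0,"y":0,"z":14,"spin":0}
    - {"gripper":0.0,"x":0,"y":0,"z":10,"spin":0}
    - {"gripper":0.0,"x":0,"y":0,"z":0,"spin":0}
    - {"gripper":0.0,"x":0,"y":0,"z":0,"spin":0}
    - {"gripper":0.5,"x":0,"y":0,"z":0,"spin":0}
    - {"gripper":1,"x":0,"y":0,"z":0,"spin":0}
    - {"gripper":1,"x":0,"y":0,"z":0,"spin":0}
    - {"gripper":1,"x":0,"y":0,"z":0,"spin":0}

```text
time: 65.4
eef_pos: [0.4698, -0.3123, 0.049]
tcp_rot: [0.016, 1.0, -0.001, 0.001]
contact_force: [-0.7, -1.2, 2.6]
opening: 0.129
finger_force: 49.4
```

Request:
step_arm:
  commands:
    - {"gripper":1,"x":0,"y":0,"z":0,"spin":0}
    - {"gripper":1,"x":0,"y":0,"z":-4,"spin":0}
    - {"gripper":1,"x":0,"y":0,"z":-6,"spin":0}
    - {"gripper":1,"x":0,"y":0,"z":-10,"spin":0}
    - {"gripper":1,"x":0,"y":0,"z":-15,"spin":0}
    - {"gripper":1,"x":0,"y":0,"z":-20,"spin":0}
    - {"gripper":1,"x":0,"y":0,"z":-25,"spin":0}
    - {"gripper":1,"x":0,"y":0,"z":-25,"spin":0}
    - {"gripper":1,"x":0,"y":0,"z":-5,"spin":-3.4}
    - {"gripper":1,"x":0,"y":0,"z":0,"spin":0}

```text
time: 66.4
eef_pos: [0.4701, -0.3116, 0.1608]
tcp_rot: [-0.014, 1.0, -0.001, 0.001]
contact_force: [0.3, -0.0, -0.3]
opening: 0.128
finger_force: 49.4
```

Request:
step_arm:
  commands:
    - {"gripper":1,"x":-0.8,"y":24,"z":0,"spin":0}
    - {"gripper":1,"x":-0.8,"y":38,"z":0,"spin":0}
    - {"gripper":1,"x":-0.8,"y":38,"z":0,"spin":0}
    - {"gripper":1,"x":-0.8,"y":38,"z":0,"spin":0}
    - {"gripper":1,"x":-0.8,"y":38,"z":0,"spin":0}
    - {"gripper":1,"x":-0.8,"y":38,"z":0,"spin":0}
    - {"gripper":1,"x":-0.8,"y":38,"z":0,"spin":0}
    - {"gripper":1,"x":-0.8,"y":38,"z":0,"spin":0}
    - {"gripper":1,"x":-0.8,"y":38,"z":0,"spin":0}
    - {"gripper":1,"x":-0.8,"y":38,"z":0,"spin":0}

```text
time: 67.4
eef_pos: [0.4657, 0.0565, 0.1576]
tcp_rot: [-0.013, 1.0, 0.001, -0.001]
contact_force: [0.7, 0.2, -0.1]
opening: 0.128
finger_force: 49.4
```

Request:
step_arm:
  commands:
    - {"gripper":1,"x":-0.8,"y":38,"z":0,"spin":0}
    - {"gripper":1,"x":-0.8,"y":38,"z":0,"spin":0}
    - {"gripper":1,"x":-0.8,"y":36.5,"z":0,"spin":0}
    - {"gripper":1,"x":0,"y":0,"z":20,"spin":0}
    - {"gripper":1,"x":0,"y":0,"z":25,"spin":0}
    - {"gripper":1,"x":0,"y":0,"z":20,"spin":0}
    - {"gripper":1,"x":0,"y":0,"z":13,"spin":0}
    - {"gripper":1,"x":0,"y":0,"z":0,"spin":0}
    - {"gripper":1,"x":0,"y":0,"z":0,"spin":0}
    - {"gripper":1,"x":0,"y":0,"z":0,"spin":0}

```text
time: 68.4
eef_pos: [0.4671, 0.1671, 0.0812]
tcp_rot: [-0.014, 1.0, 0.0, 0.001]
contact_force: [-0.3, -0.1, -0.8]
opening: 0.128
finger_force: 49.5
```

Request:
step_arm:
  commands:
    - {"gripper":1,"x":0,"y":0,"z":6,"spin":0}
    - {"gripper":1,"x":0,"y":0,"z":5,"spin":0}
    - {"gripper":1,"x":0,"y":0,"z":4,"spin":0}
    - {"gripper":1,"x":0,"y":0,"z":4,"spin":0}
    - {"gripper":1,"x":0,"y":0,"z":4,"spin":0}
    - {"gripper":1,"x":0,"y":0,"z":4,"spin":0}
    - {"gripper":1,"x":0,"y":0,"z":4,"spin":0}
    - {"gripper":1,"x":0,"y":0,"z":3,"spin":0}
    - {"gripper":1,"x":0,"y":0,"z":0,"spin":0}
    - {"gripper":1,"x":0,"y":0,"z":0,"spin":0}

```text
time: 69.4
eef_pos: [0.4692, 0.1669, 0.0525]
tcp_rot: [-0.014, 1.0, -0.001, 0.001]
contact_force: [-12.0, -4.8, 35.2]
opening: 0.13
finger_force: 54.7
```

Request:
step_arm:
  commands:
    - {"gripper":1,"x":0,"y":0,"z":-5,"spin":0}
    - {"gripper":0.3,"x":0,"y":0,"z":0,"spin":0}
    - {"gripper":0.0,"x":0,"y":0,"z":0,"spin":0}
    - {"gripper":0.0,"x":0,"y":0,"z":0,"spin":0}
    - {"gripper":0.0,"x":0,"y":0,"z":-20,"spin":0}
    - {"gripper":0.0,"x":0,"y":0,"z":-30,"spin":0}
    - {"gripper":0.0,"x":0,"y":0,"z":-35,"spin":0}
    - {"gripper":0.0,"x":0,"y":0,"z":-35,"spin":0}
    - {"gripper":0.0,"x":0,"y":0,"z":-35,"spin":0}
    - {"gripper":0.0,"x":0,"y":0,"z":-35,"spin":0}

```text
time: 70.4
eef_pos: [0.4656, 0.167, 0.2414]
tcp_rot: [-0.014, 1.0, 0.0, -0.001]
contact_force: [-0.2, 0.3, -0.6]
opening: 0.497
finger_force: 0.0
```

Request:
step_arm:
  commands:
    - {"gripper":0.5,"x":-15,"y":2,"z":0,"spin":0}
    - {"gripper":1,"x":-15,"y":2,"z":0,"spin":0}
    - {"gripper":1,"x":-15,"y":2,"z":0,"spin":0}
    - {"gripper":1,"x":-15,"y":2,"z":0,"spin":0}
    - {"gripper":1,"x":0,"y":0,"z":0,"spin":0}
    - {"gripper":1,"x":0,"y":0,"z":0,"spin":0}
    - {"gripper":1,"x":0,"y":0,"z":0,"spin":0}
    - {"gripper":1,"x":0,"y":0,"z":0,"spin":0}
    - {"gripper":1,"x":0,"y":0,"z":0,"spin":0}
    - {"gripper":1,"x":0,"y":0,"z":0,"spin":0}

```text
time: 71.4
eef_pos: [0.5257, 0.1767, 0.2412]
tcp_rot: [-0.014, 1.0, 0.0, 0.0]
contact_force: [-0.1, -0.4, 0.3]
opening: 0.001
finger_force: 0.0
```

```bash
python3 chk.py
python3 - <<'E'
from h import *
c,p,s,d=wrist(); save("w6",c); z=p[...,2]
q=p[(z>.090)&(z<.105)&(abs(p[...,1]-.36)<.1)&(abs(p[...,0]-.54)<.1)]
print("dish w",len(q),np.median(q,0),(q.min(0)+q.max(0))/2,np.ptp(q,0))
q=p[(z>.006)&(z<.013)&(abs(p[...,1]-.08)<.14)&(abs(p[...,0]-.47)<.05)];print("stand top z",np.median(q[:,2]))
for n in("top","scene"):
    d=read_camera(n);P=cloud(d);zz=P[...,2]
    q=P[(zz>.090)&(zz<.108)&(abs(P[...,1]-.36)<.1)&(abs(P[...,0]-.54)<.1)]
    if len(q):print(n,len(q),np.median(q,0),(q.min(0)+q.max(0))/2,np.ptp(q,0))
E
```

```text
71.4 [0.5256868  0.17667676 0.24115781] [-1.40682362e-02  9.99901033e-01  2.74891152e-05  8.59033449e-05]
-0.0075 560 x [0.4527 0.4967] y [-0.0124 -0.0045 -0.0001] z [0.0781 0.0814]
0.0511 633 x [0.4508 0.4947] y [0.0451 0.0527 0.0577] z [0.0788 0.0818]
0.1091 617 x [0.4483 0.4919] y [0.1032 0.1101 0.1156] z [0.0783 0.0811]
0.1671 570 x [0.4483 0.4901] y [0.161  0.1669 0.1733] z [0.0782 0.081 ]
dish w 1018 [0.54493021 0.37037153 0.09782939] [0.54564878 0.37098824 0.09716144] [0.04279464 0.04229574 0.00823407]
stand top z 0.00949210059108957
top 109 [0.54590943 0.37786634 0.09874913] [0.54583314 0.37961712 0.09833773] [0.04146695 0.02481383 0.00830965]
scene 204 [0.54503411 0.37041154 0.09969676] [0.54399715 0.37022454 0.10009058] [0.04656798 0.04216231 0.01023905]
```

View pics/w6.png

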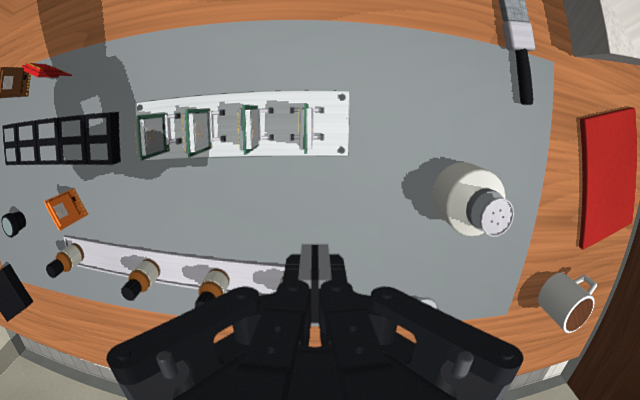

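All four boards are seated: tops at about 81 mm and the rack is empty. The bottles are standing, and the dish is at (497,216), which is (0.5455, 0.3707). I go above it, re-measure, then press.

Request:
step_arm:
  commands:
    - {"gripper":1,"x":-3,"y":20,"z":0,"spin":0}
    - {"gripper":1,"x":-4,"y":29,"z":0,"spin":0}
    - {"gripper":1,"x":-4,"y":29,"z":0,"spin":0}
    - {"gripper":1,"x":-4,"y":29,"z":10,"spin":0}
    - {"gripper":1,"x":-4,"y":29,"z":15,"spin":0}
    - {"gripper":1,"x":-4,"y":29,"z":20,"spin":0}
    - {"gripper":1,"x":-2,"y":28,"z":20,"spin":0}
    - {"gripper":1,"x":0,"y":0,"z":15,"spin":0}
    - {"gripper":1,"x":0,"y":0,"z":0,"spin":0}
    - {"gripper":1,"x":0,"y":0,"z":0,"spin":0}

```text
time: 72.6
eef_pos: [0.5455, 0.3695, 0.1609]
tcp_rot: [-0.014, 1.0, -0.0, -0.0]
contact_force: [0.4, -1.3, -0.3]
opening: 0.0
finger_force: 0.0
```

Run:
```python
from h import *
c,p,s,d=wrist(); z=p[...,2]; print(s["eef_pos"])
q=p[(z>.091)&(z<.103)&(abs(p[...,1]-.37)<.06)&(abs(p[...,0]-.54)<.06)]
if len(q):print("dish w",len(q),np.median(q,0),(q.min(0)+q.max(0))/2,np.ptp(q,0))
d=read_camera("scene");P=cloud(d);zz=P[...,2]
for a,b in((.09,.105),(.03,.06)):
    q=P[(zz>a)&(zz<b)&(abs(P[...,1]-.36)<.1)&(abs(P[...,0]-.54)<.1)]
    print(len(q),(q.min(0)+q.max(0))/2,np.ptp(q,0))
```

```text
[0.54552048 0.36949877 0.16091666]
dish w 2853 [0.54362209 0.3711062  0.09770053] [0.54400335 0.3708738  0.09751092] [0.0406024  0.04208655 0.00805469]
203 [0.54432779 0.37003262 0.09980026] [0.04526699 0.0420466  0.00966604]
536 [0.55297596 0.36955701 0.04501365] [0.06973443 0.08252192 0.02996771]
```

Request:
step_arm:
  commands:
    - {"gripper":1,"x":1,"y":1,"z":20,"spin":0}
    - {"gripper":1,"x":0,"y":0,"z":15,"spin":0}
    - {"gripper":1,"x":0,"y":0,"z":10,"spin":0}
    - {"gripper":1,"x":0,"y":0,"z":4,"spin":0}
    - {"gripper":1,"x":0,"y":0,"z":4,"spin":0}
    - {"gripper":1,"x":0,"y":0,"z":4,"spin":0}
    - {"gripper":1,"x":0,"y":0,"z":4,"spin":0}
    - {"gripper":1,"x":0,"y":0,"z":4,"spin":0}
    - {"gripper":1,"x":0,"y":0,"z":0,"spin":0}
    - {"gripper":1,"x":0,"y":0,"z":0,"spin":0}

```text
time: 73.7
eef_pos: [0.5457, 0.3718, 0.1024]
tcp_rot: [-0.014, 1.0, -0.0, 0.001]
contact_force: [-8.4, -5.9, 21.6]
opening: 0.001
finger_force: 10.5
```

The stop is reached, with 22 N at tip height 0.088. I let it come back up and check everything.

Request:
step_arm:
  commands:
    - {"gripper":1,"x":0,"y":0,"z":-5,"spin":0}
    - {"gripper":1,"x":0,"y":0,"z":-10,"spin":0}
    - {"gripper":1,"x":0,"y":0,"z":-15,"spin":0}
    - {"gripper":1,"x":0,"y":0,"z":-30,"spin":0}
    - {"gripper":1,"x":0,"y":0,"z":-40,"spin":0}
    - {"gripper":1,"x":0,"y":0,"z":-40,"spin":0}
    - {"gripper":1,"x":0,"y":0,"z":-40,"spin":0}
    - {"gripper":1,"x":0,"y":0,"z":0,"spin":0}
    - {"gripper":1,"x":0,"y":0,"z":0,"spin":0}
    - {"gripper":1,"x":0,"y":0,"z":0,"spin":0}

```text
time: 74.7
eef_pos: [0.5439, 0.3711, 0.2744]
tcp_rot: [-0.014, 1.0, -0.0, -0.001]
contact_force: [-0.1, 0.3, -0.2]
opening: 0.0
finger_force: 0.0
```

Run:
```python
from h import *
c,p,s,_=wrist(); z=p[...,2]
q=p[(z>.07)&(z<.11)&(abs(p[...,1]-.37)<.022)&(abs(p[...,0]-.545)<.022)];print(s["time"],"dish z",np.median(q,0))
d=read_camera("scene"); save("s3",d["color"][140:340,170:550],2)
```

```text
74.7 dish z [0.54246091 0.37060492 0.09753638]
```

View pics/s3.png

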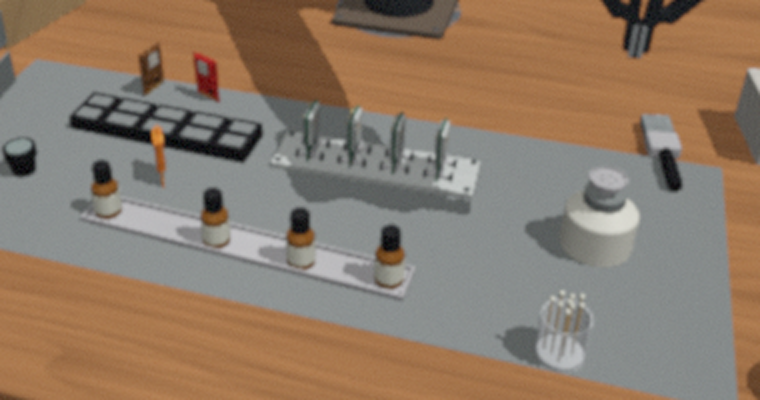

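The four bottles stand in the lane at (105,190), (214,218), (300,240) and (390,258). The four boards are upright in the clips at (310,130) to (443,148), the dish is up at 97.5 mm, and nothing else has been disturbed. I'm handing the job in.

```bash
python3 -c "from plant import *; print(sign_off())"
```

```text
the job is handed in; nothing more can be done
None
```

Job handed in at about 75 s: both tipped bottles stand in the lane with the other two, all four boards are in clips, and the dispenser was pressed last to its stop and came back up. The loupe, swabs, brush and look-alikes were left alone.

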